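Fit both plugs to the test box

ROBOT

A 6-joint arm with a two-finger parallel gripper is mounted at the origin on a cart in front of the work surface, level with it; the furniture and walls round the work are solid. World frame = base frame: x ahead of the robot, y to its left, z up, the work surface at z = 0. Lengths are in m, angles in rad, forces in N, time in s.
With the tool pointing down it reaches from about 0.25 to 0.725 m from the base axis. Payload 4 kg.
Tool frame: the origin (TCP) lies between the finger pads; the fingertips stand 25 mm ahead of it and the grasp point (between the pads) lies 6 mm ahead of it; z points along the fingers, y is the line along which they close (so a half turn about z gives the same grasp; the last joint's range is limited). The gripper opens to 85 mm and grips with 20 to 120 N. Pads are 22 mm wide; open, the fingers measure 114 mm over their backs; the gripper's body (76 mm by 85 mm) begins 54 mm behind the grasp point. The pads swing forward as they close: fully open they stand 13 mm farther back than shut.
Start: joints at [-1.24, 0.241, 0.005, 1.335, 0, 1.571], TCP at [0.162, -0.473, 0.256] pointing down, gripper open.
Joint ranges: [-2.72, 2.72], [-1.05, 1.87], [-1.09, 1.28], [-1.99, 2.15], [-1.42, 1.44], [-3.14, 3.14]. Speed limits (rad/s): [2.79, 2.79, 3.14, 3.14, 3.14, 3.14].

INTERFACE

Orientations are given as a unit quaternion [x, y, z, w].
In Python, from cell import r gives the robot as it stands.
- The arm moves only by the tool jog_arm, never from a script. Its argument "series" is a list of rows, each an object of numbers: "x", "y", "z": the shift along the tool's x, y, z in units of 20 mm (1.0 is 20 mm); "rx", "ry", "rz": the turn, a rotation vector about the tool's x, y, z in units of 5 degrees (1.0 is 5 degrees); "grip": the opening, from 0 (shut) to 1 (fully open). A call has 1 to 10 rows; each row shifts and turns the commanded pose from where the row before left it, along the tool's axes as they then stand; what a row does not reach is not made up. A row lasts 1/12 s, in which the tool goes at most 41.7 mm and 7.16 degrees, less where a joint would pass 70% of its speed; a pose out of reach is approached as far as the arm can. A call with a number of a shift or a turn outside -1 to 1 is refused whole. A call with a gripper value outside its range is refused whole. The fingers move at their own pace and stop on an object; "force" is the grip in N (left out, the last holds). Time passes only in rows, so rows that do not move let the fingers close. It gives the time, the measured TCP pose, the force, the opening and the grip force at its end, in the units of the state.
- r.get_state(): the state, without advancing time (a new reading comes with each control period).
- r.snapshot(name): name is "scene" or "top"; returns a dict with "color" (384x512x3 uint8, red, green, blue), "intrinsics" (3x3 intrinsics, pixels), "k1" (the pictures are not rectified: a ray, as slopes to the right and down, at radius r is drawn at 1 + k1 r^2 times it, then the intrinsics apply), "extrinsics" (4x4, takes a point from world to camera coordinates). Camera axes: x right, y up, looking along -z (the intrinsics and any distortion apply to the point x, -y, -z); pixel columns grow to the right and rows downward; lengths in m; the calibration is good to about 2 mm. A picture is of the moment at which its call begins. There is no depth.
- r.sign_off(): hands the job in; it is judged then, once.
The state is a dict: "time": time; "qpos": joint angles; "joint_vel": joint speeds; "tau": joint torques, N m; "eef_pos": TCP position; "tcp_rot": TCP orientation; "wrist_force": force on the tool from outside, world axes, zero at the start; "ft_torque": the same for the moment, N m; "grip_width": finger opening in m; "grip_force": force on a finger pad.
Only numpy, scipy, OpenCV 4.12 (cv2) and the standard library are available. Lean on these libraries where they do the work, as an engineer would, in place of code of your own. Each camera call takes 0.05 s, during which the arm holds its last target. There are 200 camera calls.

TASK

Lift the two plugs off the pegs of the parking rack and plug them into the test box: the one with the wide flat tongue into the slot, the one with the square tongue into the square hole. Push each straight down until it is fully home, let go, and leave everything else on the bench undisturbed.

Things in the scene. Friction and masses are not known exactly. Their poses are not given: they have to be found in the camera images.
- wide_plug: Plug with WIDE tongue 18 (x) by 40 (y) mm, housing 34 by 50. Origin: centre of the tongue's lower end; z up, y along the stirrup bar. Tongue z 0-34 mm (lowest 4 stepped in 2); black housing z 34-84; on top a steel wire stirrup: 7 mm bar along y, axis at z = 107, legs at y = +-16.5. 0.2-0.4 kg. Starts hung by the bar on either rack peg, y along the rack's y.
- square_plug: Plug with SQUARE tongue 24 by 24 mm, housing 34 (x) by 38 (y). Origin: centre of the tongue's lower end; z up, y along the stirrup bar. Tongue z 0-34 mm (lowest 4 stepped in 2); black housing z 34-84; on top a steel wire stirrup: 7 mm bar along y, axis at z = 107, legs at y = +-16.5. 0.2-0.4 kg. Starts hung by the bar on either rack peg, y along the rack's y.
- rack: Fixed rack. Origin on the bench under the hung bars; x to the back, y left, z up. Grey board 210 mm wide, 280 high, front face x = +17.5: a gripper pointing straight down hits it. Two flat pegs (14 wide) at y = +-52 rise 20 deg to the front, tips x = -15, z = 172 mm; hung bars' axes at z = 170. To free a plug raise it 10-14 mm, then draw it to the front (-x).
- test_box: Fixed test box. Origin on the bench midway between the sockets; x to the back, y left, z up. Aluminium socket block 71 x 210 mm, top at z = 55 mm; behind it a grey instrument case 220 mm wide, 200 high, front face at x = +26 mm, back at x = +101: it blocks a gripper that points straight down.
- slot_socket (a point): Centre of the slot's mouth, in the plane of the block's top (z = 55 mm), at y = +52 mm of the test box; axes as the test box, z up. Hole 20.5 mm (x) by 42.5 mm (y), 40 mm deep, mouth chamfered 3 mm. Takes the wide tongue, plug y along socket y; fully home, the housing's underside sits on the block.
- square_socket (a point): Centre of the square hole's mouth, in the plane of the block's top (z = 55 mm), at y = -52 mm of the test box; axes as the test box, z up. Hole 26.5 by 26.5 mm, 40 mm deep, mouth chamfered 3 mm. Takes the square tongue; fully home, the housing's underside sits on the block.
- tape_measure: Bystander: yellow tape measure standing on edge, 35x79x70 mm; origin at the centre of its underside.
- pliers: Bystander: red-handled pliers lying flat, 57x184x15 mm; origin at the centre of its underside.
- die_ring: Bystander: grey steel ring lying flat, 80 diameter x 26 mm; origin at the centre of its underside.
- electrical_tape: Bystander: black tape roll lying on top of the test box's case, 59x57x19 mm; origin at the centre of its underside.
- spray_can: Bystander: upright aerosol can, 59 diameter x 225 mm; origin at the centre of its underside.
- small_carton: Bystander: small cardboard carton, 61x90x70 mm; origin at the centre of its underside.
- bush_steel: Bystander: grey steel bush standing on end, 42 diameter x 40 mm; origin at the centre of its underside.
Not all that is in view belongs to the job. Leave any brown look-alike of the square_plug alone. Leave any green look-alike of the wide_plug alone.

How it is judged:
At the end, for the whole second after the job is handed in: The wide plug is in the slot socket and the square plug in the square socket, each with its tongue at least 31 of 34 mm deep, within 4 mm of the socket's centre, upright within 0.07 rad (4 degrees) and at rest (horizontal distance between wide_plug and slot_socket below 0.004 m and z of wide_plug in the frame of slot_socket below -0.031 m and angle between the z axis of wide_plug and the z axis of slot_socket, either way round below 0.07 rad and linear speed of each of wide_plug, square_plug below 0.02 m/s and horizontal distance between square_plug and square_socket below 0.004 m and z of square_plug in the frame of square_socket below -0.031 m and angle between the z axis of square_plug and the z axis of square_socket, either way round below 0.07 rad); the robot touches nothing.
It fails at once if a bystander is shifted more than 30 mm or knocked over (distance of any of tape_measure, pliers, die_ring, electrical_tape, spray_can, small_carton, bush_steel from where it was at the start of the episode above 0.03 m or angle between any of tape_measure, pliers, die_ring, electrical_tape, spray_can, small_carton, bush_steel's own z axis and vertical above 0.5 rad).
It also fails if it takes over 72 s, if anything falls off the work surface, if the arm or the gripper's body presses on something with over 40 N, if the wrist force passes 120 N, or if a joint passes its speed limit or range.

## Working session

There is one attempt and no reset: what is moved stays moved. The work goes in short steps, Python scripts to look and compute and a tool call to move; the robot and the scene stay as the last step left them, time stands still between calls to the robot, and variables do not carry over. Pictures are saved under pics/ and viewed, at most 10 in all, crops included, and the job is handed in when it is done.

Besides the shell and the picture viewer there is one more tool, called after "Request:" by a JSON object that holds its "fn" and its "kwargs". jog_arm: Moves the arm, as the interface text tells. Its arguments: {"type":"object","properties":{"series":{"type":"array"},"force":{"type":"number"}},"required":["series"]}

```bash
ls; mkdir -p pics; python3 - <<'E'
from cell import r
import cv2,numpy as np
for n in("scene","top"):
    s=r.snapshot(n);cv2.imwrite(f"pics/{n}0.png",s["color"][:,:,::-1])
    print(n,s["intrinsics"],s["k1"],s["extrinsics"])
print(r.get_state())
E
```

```text
pics
scene [[372.29485743   0.         251.9884872 ]
 [  0.         372.29485743 182.97418416]
 [  0.           0.           1.        ]] -0.05771780225835676 [[-0.7364646  -0.67643323 -0.00761475  0.37192467]
 [ 0.39196787 -0.43587407  0.81016973 -0.34384624]
 [-0.5513448   0.59367658  0.58614591 -0.90037883]
 [ 0.          0.          0.          1.        ]]
top [[353.48532294   0.         259.70932996]
 [  0.         353.48532294 199.65171507]
 [  0.           0.           1.        ]] -0.038800248527160804 [[-0.00742286 -0.99996957 -0.00239973 -0.02920629]
 [ 0.98860691 -0.00769926  0.15032335 -0.57647297]
 [-0.15033725 -0.00125656  0.98863397 -1.03379753]
 [ 0.          0.          0.          1.        ]]
{'time': 0.1, 'qpos': array([-1.24001953e+00,  2.41372518e-01,  3.85509375e-03,  1.33520308e+00,
       -3.62140323e-06,  1.57077567e+00]), 'joint_vel': array([-0.00189994, -0.00122003,  0.00416994,  0.00048417,  0.00057461,
       -0.00054202]), 'tau': array([ 2.46654799e-04, -3.73138011e+01,  2.53009647e+01,  1.08426195e-02,
        3.08570714e-05, -9.35431444e-06]), 'eef_pos': array([ 0.1622187 , -0.47240262,  0.25548304]), 'tcp_rot': array([ 9.86352329e-01,  1.64645554e-01, -1.60170394e-04, -9.48665841e-04]), 'wrist_force': array([0.43050587, 0.20574599, 0.66433535]), 'ft_torque': array([ 0.00240714, -0.01032286,  0.02672227]), 'grip_force': 0.0, 'grip_width': 0.08512035054285733}
```

View pics/scene0.png

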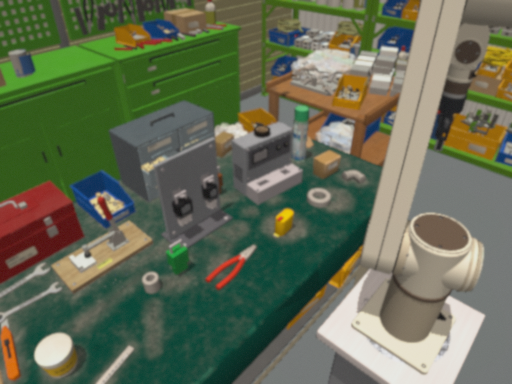

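View pics/top0.png

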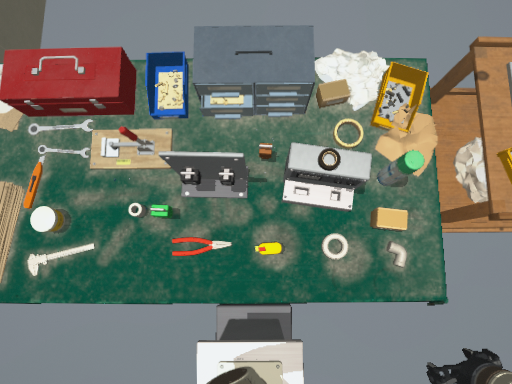

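The scene view shows the rack with hung black plugs at about (182,205) and (211,187). The test box is at (267,165), the green look-alike at (178,258). In the top view the plugs are at (185,175) and (227,175), the sockets at about (301,191) and (336,197), and the brown look-alike at (265,150). Next, one close crop.

```bash
python3 - <<'E'
import cv2,numpy as np
a=cv2.imread("pics/scene0.png");b=cv2.imread("pics/top0.png")
up=lambda im,x,y,w,h,k:cv2.resize(im[y:y+h,x:x+w],None,fx=k,fy=k,interpolation=cv2.INTER_CUBIC)
A=up(a,150,130,160,120,5)[:, :800]; 
B=up(b,155,140,220,75,800/220)
C=up(a,150,130,75,115,5); D=up(a,225,115,85,90,5)
top=np.zeros((300,800,3),np.uint8); 
c=up(a,155,135,75,112,2.7*1.0); d=up(a,228,118,84,90,3.3)
top[:c.shape[0],:c.shape[1]]=c; top[:d.shape[0],300:300+d.shape[1]]=d
im=np.vstack([top,B]);print(im.shape,c.shape,d.shape);cv2.imwrite("pics/crop1.png",im)
E
```

```text
Traceback (most recent call last):
ValueError: could not broadcast input array from shape (302,202,3) into shape (300,202,3)
```

```bash
python3 - <<'E'
import cv2,numpy as np
a=cv2.imread("pics/scene0.png");b=cv2.imread("pics/top0.png")
up=lambda im,x,y,w,h,k:cv2.resize(im[y:y+h,x:x+w],None,fx=k,fy=k,interpolation=cv2.INTER_CUBIC)
c=up(a,155,140,75,100,3); d=up(a,228,115,84,90,3)
e=up(b,160,145,90,60,4); f=up(b,275,140,105,75,4)
im=np.zeros((600,800,3),np.uint8)
for p,x,y in((c,0,0),(d,300,0),(e,0,300),(f,370,300)): im[y:y+p.shape[0],x:x+p.shape[1]]=p
cv2.imwrite("pics/crop1.png",im)
E
```

```text
(no output)
```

View pics/crop1.png

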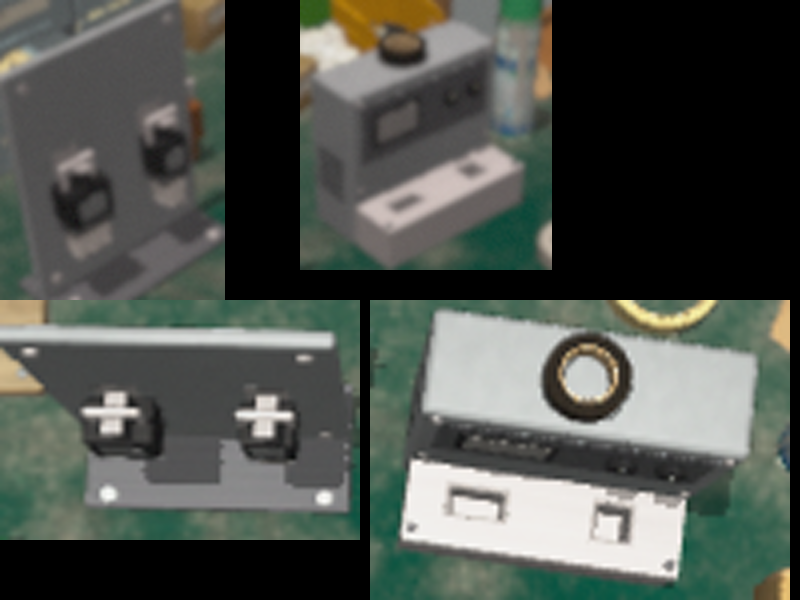

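Candidates:
- **Wide plug:** the left-peg plug at top (187,175) / scene (182,205). It has a broad housing and tongue, so it is the wide one.
- **Square plug:** the right-peg plug at top (227,175) / scene (211,187).
- **Look-alikes to leave:** green at top (160,211), brown at top (265,150).
- **Sockets in the top view:** slot at about (301,191), square hole at about (336,197).

Next I'll measure them.

```bash
cat > h.py <<'E'
import numpy as np,cv2
from scipy.optimize import least_squares
class Cam:
    def __init__(s,d): s.K=d["intrinsics"];s.k=d["k1"];s.E=d["extrinsics"];s.c=-s.E[:3,:3].T@s.E[:3,3]
    def proj(s,P):
        p=(s.E[:3,:3]@np.atleast_2d(P).T).T+s.E[:3,3]; q=np.c_[p[:,0],-p[:,1]]/-p[:,2:]
        q=q*(1+s.k*(q**2).sum(1,keepdims=True)); return q*s.K[0,0]+s.K[:2,2]
    def ray(s,uv):
        q=(np.atleast_2d(uv)-s.K[:2,2])/s.K[0,0]; p=q.copy()
        for _ in range(10): p=q/(1+s.k*(p**2).sum(1,keepdims=True))
        return np.c_[p[:,0],-p[:,1],-np.ones(len(p))]@s.E[:3,:3]
    def plane(s,uv,z):
        d=s.ray(uv); return s.c+d*((z-s.c[2])/d[:,2:])
def tri(c1,u1,c2,u2):
    d1=c1.ray(u1)[0];d2=c2.ray(u2)[0];d1/=np.linalg.norm(d1);d2/=np.linalg.norm(d2)
    t=np.linalg.lstsq(np.c_[d1,-d2],c2.c-c1.c,rcond=None)[0];a=c1.c+t[0]*d1;b=c2.c+t[1]*d2
    return (a+b)/2,np.linalg.norm(a-b)
E
python3 - <<'E'
from h import *
from cell import r
T=r.snapshot("top");S=r.snapshot("scene");t=Cam(T);s=Cam(S)
def comps(img,box,f,amin,z,cam,n):
    x,y,w,h=box;c=img[y:y+h,x:x+w].astype(int);m=f(c).astype(np.uint8)
    k,l,st,ce=cv2.connectedComponentsWithStats(m)
    for i in range(1,k):
        if st[i,4]>=amin:
            pts=np.argwhere(l==i)[:,::-1]+[x,y];rc=cv2.minAreaRect(pts.astype(np.float32))
            print(n,st[i,4],"cent",np.round(pts.mean(0),1),"rect",np.round(rc[0],1),np.round(rc[1],1),round(rc[2],1),"W",np.round(cam.plane(rc[0],z),4)[0], "bbox",st[i,:4]+[x,y,0,0])
            bp=cv2.boxPoints(rc); print("   corners",np.round(cam.plane(bp,z)[:,:2],3).tolist())
g=lambda c:c.min(2)
comps(T["color"],(175,160,70,28),lambda c:g(c)>150,8,.17,t,"bars")
comps(T["color"],(275,170,90,50),lambda c:g(c)>175,50,.055,t,"block")
comps(T["color"],(288,182,55,26),lambda c:g(c)<150,10,.055,t,"holes")
comps(S["color"],(235,165,70,40),lambda c:g(c)>140,50,.055,s,"Sblock")
comps(S["color"],(250,165,45,25),lambda c:g(c)<130,10,.055,s,"Sholes")
for n,c,p,z in(("can",T,0,0),):pass
print("can top",t.plane([(413,161)],.225)[0],"tape meas",t.plane([(269,248)],.07)[0],"pliers",t.plane([(172,246),(231,244)],.01)[:,:2].tolist())
np.set_printoptions(linewidth=250)
print(g(T["color"].astype(int))[168:180,178:200]);print(g(T["color"].astype(int))[168:180,216:238])
E
```

```text
bars 64 cent [187.5 172.5] rect [187.3 172.7] [ 8.9 10.2] 51.3 W [0.6328 0.163  0.17  ] bbox [181 168  14  10]
   corners [[0.634, 0.182], [0.651, 0.16], [0.632, 0.145], [0.614, 0.166]]
bars 66 cent [225.6 173.4] rect [225.5 173.5] [ 8.9 10.8] 51.3 W [0.6296 0.0587 0.17  ] bbox [219 169  14  10]
   corners [[0.63, 0.078], [0.649, 0.055], [0.629, 0.04], [0.611, 0.062]]
block 251 cent [345.  172.4] rect [336.5 173.5] [55.  7.] 0.0 W [ 0.6534 -0.2687  0.055 ] bbox [309 170  56   8]
   corners [[0.643, -0.184], [0.665, -0.185], [0.664, -0.354], [0.642, -0.353]]
block 1227 cent [317.3 194.7] rect [318.  194.2] [69.6 19.9] 8.1 W [ 0.5898 -0.2099  0.055 ] bbox [283 180  71  29]
   corners [[0.575, -0.101], [0.636, -0.111], [0.604, -0.319], [0.544, -0.308]]
holes 147 cent [327.5 183.7] rect [322. 185.] [ 6. 40.] 90.0 W [ 0.618  -0.2231  0.055 ] bbox [302 182  41   7]
   corners [[0.628, -0.163], [0.627, -0.284], [0.608, -0.284], [0.609, -0.162]]
holes 36 cent [302.4 188.8] rect [302.  188.5] [13.9  5.4] 26.6 W [ 0.6077 -0.162   0.055 ] bbox [295 187  14   8]
   corners [[0.61, -0.14], [0.625
[... 3074 characters left out ...]
1 140 198 197 190 188 180 116  88  95  79  47  65  71  71  71]
 [ 72  70 103 215 233 235 234 234 236 232 233 233 232 229 227 227 206 105  46  67  71  70]
 [ 71  71  75 154 172 188 195 199 201 200 199 199 200 201 203 205 185 100  53  68  71  70]
 [ 71  71  69  90  99 104  92 117 194 207 203 204 144  98  92 112 109  76  45  66  72  70]
 [ 71  71  71  79  79  67  45 146 204 210 209 215 130  51  38  60  81  73  45  64  70  72]
 [ 71  71  73  65  60  63  61 152 204 210 209 215 128  49  39  59  68  48  52  68  70  72]
 [ 71  70  70  60  59  63  65 165 214 217 217 220 130  48  38  60  61  36  53  69  72  71]
 [ 82  80  80  66  59  65  67  98 120 124 120 120  77  43  41  61  61  36  56  75  78  77]]
```

```bash
python3 - <<'E'
from h import *
from cell import r
np.set_printoptions(linewidth=250)
T=cv2.imread("pics/top0.png");S=cv2.imread("pics/scene0.png");t=Cam(r.snapshot("top"));s=Cam(r.snapshot("scene"))
print(T.min(2)[180:208,290:345:1][:, :].max() and "slot 292-311 x 183-198");print(T.min(2)[183:199,292:312])
print("sq 327-343 x 187-204");print(T.min(2)[187:204,327:344])
print("S slot 252-273,175-190");print(S.min(2)[175:190,252:274]);print("S sq 276-293,165-178");print(S.min(2)[165:179,275:294])
b=t.plane([(187.05,172.5),(225.4,173.45)],.17);print(b,np.linalg.norm(b[0]-b[1]),np.degrees(np.arctan2(-(b[0]-b[1])[0],(b[0]-b[1])[1])))
h=t.plane([(301.4,190.6),(335.2,195.5)],.055);print(h,np.linalg.norm(h[0]-h[1]),np.degrees(np.arctan2(-(h[0]-h[1])[0],(h[0]-h[1])[1])))
print("scene predicts", s.proj(np.r_[b,h]))
E
```

```text
slot 292-311 x 183-198
[[235 236 235 235 234 233 232 232 233 227 224 224 223 166 148 146 147 130 127 111]
 [234 234 234 235 234 234 234 234 234 233 232 232 232 227 225 224 225 223 223 220]
 [233 233 218 215 220 226 228 233 233 233 232 233 233 233 232 233 233 232 232 231]
 [233 233 206 175 172 175 191 198 208 216 214 219 226 226 231 232 232 233 232 232]
 [234 229 185 119 100 101 107 123 130 150 169 174 175 194 198 209 211 212 230 233]
 [235 228 181 105  81  82  83  87  86  93 101 102 101 108 125 132 173 192 227 231]
 [236 230 189 157 218 202 195 165 127 105  87  83  82  82  86  88 123 194 228 232]
 [235 223 181 164 227 233 232 229 227 225 225 224 202 147 121  94 136 196 229 233]
 [234 190 169 164 228 235 235 234 234 233 233 233 231 228 226 133 160 213 232 233]
 [235 209 175 164 228 235 235 235 235 235 235 235 234 234 234 139 163 220 233 234]
 [235 212 181 177 207 220 228 229 234 235 235 235 234 235 218 127 160 190 230 234]
 [236 233 231 231 226 224 218 181 201 206 206 207 217 225 204 119 177 219 232 234]
 [235 235 236 236 234 234 233 230 232 231 232 227 227 222 210 197 192 231 236 235
[... 3659 characters left out ...]
 183 181 179 168 155]
 [186 188 188 189 190 189 188 186 184 181 178 181 184 182 177 168 156 141 124]
 [188 190 189 189 189 191 188 189 188 187 185 183 177 167 156 140 126 113 104]
 [190 190 191 190 189 189 188 187 188 184 178 168 157 142 127 112 104  99  96]
 [189 191 189 189 189 189 188 185 178 169 156 141 126 113 102  99  96  94  95]]
[[0.63335998 0.16362672 0.17      ]
 [0.62978346 0.05899148 0.17      ]] 0.1046963514814584 -1.9576555472787713
[[ 0.60122795 -0.16002887  0.055     ]
 [ 0.58541331 -0.26198989  0.055     ]] 0.10318019066072023 -8.816597117134163
scene predicts [[179.1302328  193.27007084]
 [207.50617917 177.95242207]
 [262.61984104 181.21217405]
 [284.48561628 170.71168655]]
```

```bash
cat >> h.py <<'E'
from scipy.spatial.transform import Rotation as Rn
def pose(yaw,tilt):  # deg; tool x forward(yaw), tilt from straight down toward forward
    return Rn.from_euler('z',yaw,degrees=True)*Rn.from_euler('x',180,degrees=True)*Rn.from_euler('y',tilt,degrees=True)
def go(p,yaw,tilt):
    from cell import r
    s=r.get_state();R=Rn.from_quat(s["tcp_rot"]);G=pose(yaw,tilt);np.set_printoptions(suppress=True)
    print("t",s["time"],"pos",np.round(s["eef_pos"],4),"q",np.round(s["qpos"],2),"F",np.round(s["wrist_force"],1),"w",round(s["grip_width"],4),"gf",round(s["grip_force"],1))
    print("turn units (tool)",np.round(np.degrees((R.inv()*G).as_rotvec())/5,2),"shift units now-axes",np.round(R.inv().apply(np.array(p)-s["eef_pos"])/.02,2),"shift in goal-axes",np.round(G.inv().apply(np.array(p)-s["eef_pos"])/.02,2))
def world(v,yaw,tilt): print("shift for",v,np.round(pose(yaw,tilt).inv().apply(v)/.02,2))
E
python3 -c "
from h import *
go([.40,.167,.256],-2,0)"
```

```text
t 0.3 pos [ 0.1623 -0.4727  0.256 ] q [-1.24  0.24  0.    1.34 -0.    1.57] F [-0.4  0.6  0.1] w 0.0856 gf 0.0
turn units (tool) [-0.01  0.    4.19] shift units now-axes [ 21.63 -26.39   0.02] shift in goal-axes [ 10.76 -32.38  -0.  ]
```

Request:
{"fn": "jog_arm", "kwargs": {"series": [{"rz":0.84,"x":0.2,"y":-1,"grip":1},{"rz":0.84,"x":0.2,"y":-1},{"rz":0.84,"x":0.3,"y":-1},{"rz":0.84,"x":0.3,"y":-1},{"rz":0.84,"x":0.3,"y":-1},{"x":0.35,"y":-1},{"x":0.35,"y":-1},{"x":0.35,"y":-1},{"x":0.35,"y":-1},{"x":0.35,"y":-1}]}}

```text
$.series[0]: bad value
```

```bash
python3 -c "
from h import *
go([.40,.167,.256],-2,0)"
```

```text
t 0.3 pos [ 0.1623 -0.4727  0.256 ] q [-1.24  0.24  0.    1.34 -0.    1.57] F [-0.4  0.6  0.1] w 0.0856 gf 0.0
turn units (tool) [-0.01  0.    4.19] shift units now-axes [ 21.63 -26.39   0.02] shift in goal-axes [ 10.76 -32.38  -0.  ]
```

Request:
{"fn": "jog_arm", "kwargs": {"series": [{"x":0.2,"y":-1,"z":0,"rx":0,"ry":0,"rz":0.84,"grip":1},{"x":0.2,"y":-1,"z":0,"rx":0,"ry":0,"rz":0.84,"grip":1},{"x":0.3,"y":-1,"z":0,"rx":0,"ry":0,"rz":0.84,"grip":1},{"x":0.3,"y":-1,"z":0,"rx":0,"ry":0,"rz":0.84,"grip":1},{"x":0.3,"y":-1,"z":0,"rx":0,"ry":0,"rz":0.84,"grip":1},{"x":0.35,"y":-1,"z":0,"rx":0,"ry":0,"rz":0,"grip":1},{"x":0.35,"y":-1,"z":0,"rx":0,"ry":0,"rz":0,"grip":1},{"x":0.35,"y":-1,"z":0,"rx":0,"ry":0,"rz":0,"grip":1},{"x":0.35,"y":-1,"z":0,"rx":0,"ry":0,"rz":0,"grip":1},{"x":0.35,"y":-1,"z":0,"rx":0,"ry":0,"rz":0,"grip":1}]}}

```text
time: 1.13
eef_pos: [0.2084, -0.2711, 0.2564]
tcp_rot: [1.0, -0.018, 0.0, 0.0]
wrist_force: [0.4, -0.1, -0.1]
grip_width: 0.0858
grip_force: 0.0
```

```bash
python3 -c "
from h import *
go([.40,.167,.256],-2,0)"
```

```text
t 1.1333 pos [ 0.2084 -0.2711  0.2564] q [-0.92 -0.08 -0.35  1.3   0.    2.26] F [ 0.4 -0.1 -0.1] w 0.0858 gf 0.0
turn units (tool) [ 0.   -0.   -0.01] shift units now-axes [  8.78 -22.24   0.02] shift in goal-axes [  8.81 -22.23   0.02]
```

```bash
python3 -c "
from h import *
for k in range(36): print(k,np.round(pose(-2+5*k,0).inv().apply(np.array([.19,.438,0])/36)[:2]/.02,2).tolist(),end=' ')"
```

```text
0 [0.24, -0.62] 1 [0.3, -0.59] 2 [0.35, -0.57] 3 [0.39, -0.53] 4 [0.44, -0.5] 5 [0.48, -0.46] 6 [0.52, -0.41] 7 [0.55, -0.37] 8 [0.58, -0.32] 9 [0.61, -0.26] 10 [0.63, -0.21] 11 [0.64, -0.16] 12 [0.66, -0.1] 13 [0.66, -0.04] 14 [0.66, 0.02] 15 [0.66, 0.07] 16 [0.65, 0.13] 17 [0.64, 0.19] 18 [0.62, 0.24] 19 [0.59, 0.3] 20 [0.57, 0.35] 21 [0.53, 0.39] 22 [0.5, 0.44] 23 [0.46, 0.48] 24 [0.41, 0.52] 25 [0.37, 0.55] 26 [0.32, 0.58] 27 [0.26, 0.61] 28 [0.21, 0.63] 29 [0.16, 0.64] 30 [0.1, 0.66] 31 [0.04, 0.66] 32 [-0.02, 0.66] 33 [-0.07, 0.66] 34 [-0.13, 0.65] 35 [-0.19, 0.64]
```

Request:
{"fn": "jog_arm", "kwargs": {"series": [{"x":0.24,"y":-0.62,"z":0,"rx":0,"ry":0,"rz":-1,"grip":1},{"x":0.3,"y":-0.59,"z":0,"rx":0,"ry":0,"rz":-1,"grip":1},{"x":0.35,"y":-0.57,"z":0,"rx":0,"ry":0,"rz":-1,"grip":1},{"x":0.39,"y":-0.53,"z":0,"rx":0,"ry":0,"rz":-1,"grip":1},{"x":0.44,"y":-0.5,"z":0,"rx":0,"ry":0,"rz":-1,"grip":1},{"x":0.48,"y":-0.46,"z":0,"rx":0,"ry":0,"rz":-1,"grip":1},{"x":0.52,"y":-0.41,"z":0,"rx":0,"ry":0,"rz":-1,"grip":1},{"x":0.55,"y":-0.37,"z":0,"rx":0,"ry":0,"rz":-1,"grip":1},{"x":0.58,"y":-0.32,"z":0,"rx":0,"ry":0,"rz":-1,"grip":1},{"x":0.61,"y":-0.26,"z":0,"rx":0,"ry":0,"rz":-1,"grip":1}]}}

```text
time: 1.97
eef_pos: [0.2612, -0.1498, 0.2564]
tcp_rot: [0.913, 0.408, 0.0, 0.0]
wrist_force: [-0.4, -0.4, -0.6]
grip_width: 0.0854
grip_force: 0.0
```

Request:
{"fn": "jog_arm", "kwargs": {"series": [{"x":0.63,"y":-0.21,"z":0,"rx":0,"ry":0,"rz":-1,"grip":1},{"x":0.64,"y":-0.16,"z":0,"rx":0,"ry":0,"rz":-1,"grip":1},{"x":0.66,"y":-0.1,"z":0,"rx":0,"ry":0,"rz":-1,"grip":1},{"x":0.66,"y":-0.04,"z":0,"rx":0,"ry":0,"rz":-1,"grip":1},{"x":0.66,"y":0.02,"z":0,"rx":0,"ry":0,"rz":-1,"grip":1},{"x":0.66,"y":0.07,"z":0,"rx":0,"ry":0,"rz":-1,"grip":1},{"x":0.65,"y":0.13,"z":0,"rx":0,"ry":0,"rz":-1,"grip":1},{"x":0.64,"y":0.19,"z":0,"rx":0,"ry":0,"rz":-1,"grip":1},{"x":0.62,"y":0.24,"z":0,"rx":0,"ry":0,"rz":-1,"grip":1},{"x":0.59,"y":0.3,"z":0,"rx":0,"ry":0,"rz":-1,"grip":1}]}}

```text
time: 2.8
eef_pos: [0.3141, -0.0281, 0.2564]
tcp_rot: [0.655, 0.756, 0.0, 0.0]
wrist_force: [-0.6, -0.9, 0.6]
grip_width: 0.0856
grip_force: 0.0
```

Request:
{"fn": "jog_arm", "kwargs": {"series": [{"x":0.57,"y":0.35,"z":0,"rx":0,"ry":0,"rz":-1,"grip":1},{"x":0.53,"y":0.39,"z":0,"rx":0,"ry":0,"rz":-1,"grip":1},{"x":0.5,"y":0.44,"z":0,"rx":0,"ry":0,"rz":-1,"grip":1},{"x":0.46,"y":0.48,"z":0,"rx":0,"ry":0,"rz":-1,"grip":1},{"x":0.41,"y":0.52,"z":0,"rx":0,"ry":0,"rz":-1,"grip":1},{"x":0.37,"y":0.55,"z":0,"rx":0,"ry":0,"rz":-1,"grip":1},{"x":0.32,"y":0.58,"z":0,"rx":0,"ry":0,"rz":-1,"grip":1},{"x":0.26,"y":0.61,"z":0,"rx":0,"ry":0,"rz":-1,"grip":1},{"x":0.21,"y":0.63,"z":0,"rx":0,"ry":0,"rz":-1,"grip":1},{"x":0.16,"y":0.64,"z":0,"rx":0,"ry":0,"rz":-1,"grip":1}]}}

```text
time: 3.63
eef_pos: [0.3669, 0.0936, 0.2563]
tcp_rot: [0.274, 0.962, 0.0, 0.0]
wrist_force: [0.1, 0.1, -0.5]
grip_width: 0.0853
grip_force: 0.0
```

Request:
{"fn": "jog_arm", "kwargs": {"series": [{"x":0.1,"y":0.66,"z":0,"rx":0,"ry":0,"rz":-1,"grip":1},{"x":0.04,"y":0.66,"z":0,"rx":0,"ry":0,"rz":-1,"grip":1},{"x":-0.02,"y":0.66,"z":0,"rx":0,"ry":0,"rz":-1,"grip":1},{"x":-0.07,"y":0.66,"z":0,"rx":0,"ry":0,"rz":-1,"grip":1},{"x":-0.13,"y":0.65,"z":0,"rx":0,"ry":0,"rz":-1,"grip":1},{"x":-0.19,"y":0.64,"z":0,"rx":0,"ry":0,"rz":-1,"grip":1}]}}

```text
time: 4.13
eef_pos: [0.3986, 0.1667, 0.2563]
tcp_rot: [0.016, 1.0, -0.0, -0.0]
wrist_force: [0.5, 0.0, 0.3]
grip_width: 0.0858
grip_force: 0.0
```

```bash
python3 -c "
from h import *
go([.534,.167,.175],178,-60)"
```

```text
t 4.1333 pos [0.3986 0.1667 0.2563] q [ 0.4   0.11 -0.16  1.31 -0.    0.43] F [0.5 0.  0.3] w 0.0858 gf 0.0
turn units (tool) [  0.02 -12.     0.04] shift units now-axes [-6.77  0.23  4.06] shift in goal-axes [0.14 0.25 7.89]
```

Request:
{"fn": "jog_arm", "kwargs": {"series": [{"x":-0.3,"y":0,"z":0,"rx":0,"ry":-1,"rz":0,"grip":1},{"x":-0.3,"y":0,"z":0,"rx":0,"ry":-1,"rz":0,"grip":1},{"x":-0.3,"y":0,"z":0,"rx":0,"ry":-1,"rz":0,"grip":1},{"x":-0.3,"y":0,"z":0.1,"rx":0,"ry":-1,"rz":0,"grip":1},{"x":-0.3,"y":0,"z":0.1,"rx":0,"ry":-1,"rz":0,"grip":1},{"x":-0.2,"y":0,"z":0.2,"rx":0,"ry":-1,"rz":0,"grip":1},{"x":-0.2,"y":0,"z":0.2,"rx":0,"ry":-1,"rz":0,"grip":1},{"x":0,"y":0,"z":0.3,"rx":0,"ry":-1,"rz":0,"grip":1},{"x":0,"y":0,"z":0.3,"rx":0,"ry":-1,"rz":0,"grip":1},{"x":0,"y":0,"z":0.3,"rx":0,"ry":-1,"rz":0,"grip":1}]}}

```text
time: 4.97
eef_pos: [0.451, 0.164, 0.2413]
tcp_rot: [0.016, 0.905, -0.007, 0.425]
wrist_force: [0.1, -0.3, -0.9]
grip_width: 0.0858
grip_force: 0.0
```

Request:
{"fn": "jog_arm", "kwargs": {"series": [{"x":0,"y":0,"z":0.3,"rx":0,"ry":-1,"rz":0,"grip":1},{"x":0,"y":0,"z":0.3,"rx":0,"ry":-1,"rz":0,"grip":1}]}}

```text
time: 5.13
eef_pos: [0.4597, 0.1637, 0.2338]
tcp_rot: [0.015, 0.868, -0.008, 0.497]
wrist_force: [0.6, 0.4, -1.3]
grip_width: 0.0856
grip_force: 0.0
```

```bash
python3 -c "
from h import *
go([.534,.167,.175],178,-60)"
```

```text
t 5.1333 pos [0.4597 0.1637 0.2338] q [ 0.66 -0.12 -0.99 -0.21 -0.59  0.4 ] F [ 0.6  0.4 -1.3] w 0.0856 gf 0.0
turn units (tool) [ 0.   -0.09 -0.01] shift units now-axes [0.66 0.29 4.69] shift in goal-axes [0.69 0.29 4.68]
```

Request:
{"fn": "jog_arm", "kwargs": {"series": [{"x":0.13,"y":0.06,"z":0.94,"rx":0,"ry":-0.02,"rz":0,"grip":1},{"x":0.13,"y":0.06,"z":0.94,"rx":0,"ry":-0.02,"rz":0,"grip":1},{"x":0.14,"y":0.06,"z":0.94,"rx":0,"ry":-0.02,"rz":0,"grip":1},{"x":0.14,"y":0.06,"z":0.94,"rx":0,"ry":-0.02,"rz":0,"grip":1},{"x":0.14,"y":0.06,"z":0.94,"rx":0,"ry":0,"rz":0,"grip":1},{"x":0,"y":0,"z":0,"rx":0,"ry":0,"rz":0,"grip":1}]}}

```text
time: 5.63
eef_pos: [0.536, 0.1673, 0.1719]
tcp_rot: [0.015, 0.868, -0.01, 0.497]
wrist_force: [-0.3, -0.1, -0.6]
grip_width: 0.0858
grip_force: 0.0
```

```bash
python3 - <<'E'
from h import *
go([.6202,.164,.125],178,-60)
from cell import r
for n,b in(("scene",(130,110,150,150)),("top",(150,140,150,150))):
    s=r.snapshot(n);c=s["color"][:,:,::-1];x,y,w,h=b
    globals()[n]=cv2.resize(c[y:y+h,x:x+w],(400,400),interpolation=cv2.INTER_CUBIC)
cv2.imwrite("pics/pre1.png",np.hstack([scene,top]))
E
```

```text
t 5.6333 pos [0.536  0.1673 0.1719] q [ 0.54  0.19 -0.96 -0.54 -0.49  0.32] F [-0.3 -0.1 -0.6] w 0.0858 gf 0.0
turn units (tool) [-0.02 -0.09  0.01] shift units now-axes [-0.11 -0.01  4.82] shift in goal-axes [-0.08 -0.02  4.82]
```

View pics/pre1.png

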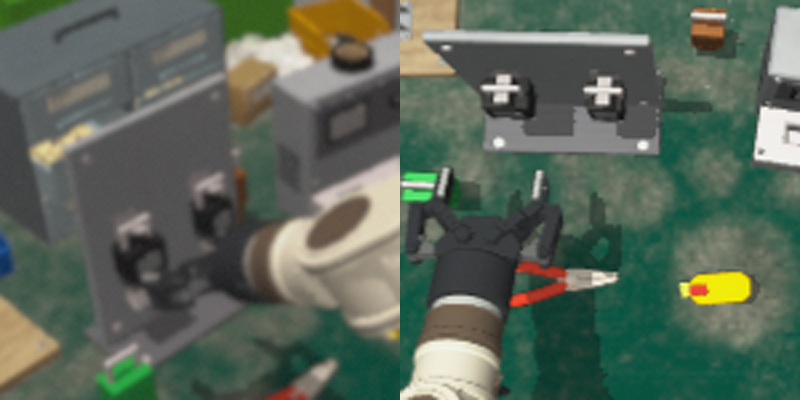

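Request:
{"fn": "jog_arm", "kwargs": {"series": [{"x":-0.02,"y":0,"z":0.9,"rx":0,"ry":-0.04,"rz":0,"grip":1},{"x":-0.02,"y":0,"z":0.9,"rx":0,"ry":-0.04,"rz":0,"grip":1},{"x":-0.02,"y":0,"z":0.9,"rx":0,"ry":0,"rz":0,"grip":1},{"x":-0.02,"y":0,"z":0.9,"rx":0,"ry":0,"rz":0,"grip":1},{"x":0,"y":0,"z":0.6,"rx":0,"ry":0,"rz":0,"grip":1},{"x":0,"y":0,"z":0.6,"rx":0,"ry":0,"rz":0,"grip":1},{"x":0,"y":0,"z":0,"rx":0,"ry":0,"rz":0,"grip":1}]}}

```text
time: 6.32
eef_pos: [0.6195, 0.1647, 0.1281]
tcp_rot: [0.016, 0.865, -0.009, 0.501]
wrist_force: [0.4, 0.2, 1.1]
grip_width: 0.0854
grip_force: 0.0
```

```bash
python3 - <<'E'
from h import *
go([.6202,.164,.125],178,-60)
world([0,0,.013],178,-60);world([-.06,.0021,0],178,-60)
from cell import r
for n,b in(("scene",(150,150,80,80)),("top",(155,140,80,80))):
    s=r.snapshot(n);c=s["color"][:,:,::-1];x,y,w,h=b
    globals()[n]=cv2.resize(c[y:y+h,x:x+w],(400,400),interpolation=cv2.INTER_CUBIC)
cv2.imwrite("pics/pre2.png",np.hstack([scene,top]))
E
```

```text
t 6.3167 pos [0.6195 0.1647 0.1281] q [ 0.43  0.42 -0.83 -0.69 -0.4   0.25] F [0.4 0.2 1.1] w 0.0854 gf 0.0
turn units (tool) [-0.01  0.04 -0.01] shift units now-axes [ 0.12 -0.03  0.11] shift in goal-axes [ 0.12 -0.03  0.11]
shift for [0, 0, 0.013] [-0.56  0.   -0.33]
shift for [-0.06, 0.0021, 0] [ 1.5  0.  -2.6]
```

View pics/pre2.png

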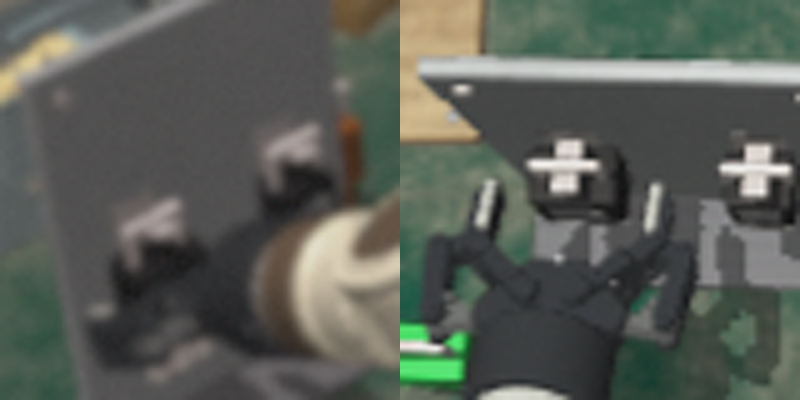

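The fingers straddle the wide plug's housing: pads at crop (487,200) and (655,205), bar at (563,165). Now I'll close.

Request:
{"fn": "jog_arm", "kwargs": {"force": 60, "series": [{"x":0,"y":0,"z":0,"rx":0,"ry":0,"rz":0,"grip":0},{"x":0,"y":0,"z":0,"rx":0,"ry":0,"rz":0,"grip":0},{"x":0,"y":0,"z":0,"rx":0,"ry":0,"rz":0,"grip":0},{"x":0,"y":0,"z":0,"rx":0,"ry":0,"rz":0,"grip":0},{"x":0,"y":0,"z":0,"rx":0,"ry":0,"rz":0,"grip":0},{"x":0,"y":0,"z":0,"rx":0,"ry":0,"rz":0,"grip":0},{"x":0,"y":0,"z":0,"rx":0,"ry":0,"rz":0,"grip":0},{"x":0,"y":0,"z":0,"rx":0,"ry":0,"rz":0,"grip":0},{"x":0,"y":0,"z":0,"rx":0,"ry":0,"rz":0,"grip":0},{"x":0,"y":0,"z":0,"rx":0,"ry":0,"rz":0,"grip":0}]}}

```text
time: 7.25
eef_pos: [0.6179, 0.1646, 0.1281]
tcp_rot: [0.015, 0.865, -0.009, 0.501]
wrist_force: [-6.0, -1.1, 3.6]
grip_width: 0.0494
grip_force: 63.0
```

Request:
{"fn": "jog_arm", "kwargs": {"series": [{"x":-0.13,"y":0,"z":-0.08,"rx":0,"ry":0,"rz":0,"grip":0},{"x":-0.13,"y":0,"z":-0.08,"rx":0,"ry":0,"rz":0,"grip":0},{"x":-0.13,"y":0,"z":-0.08,"rx":0,"ry":0,"rz":0,"grip":0},{"x":-0.13,"y":0,"z":-0.08,"rx":0,"ry":0,"rz":0,"grip":0},{"x":0,"y":0,"z":0,"rx":0,"ry":0,"rz":0,"grip":0},{"x":0,"y":0,"z":0,"rx":0,"ry":0,"rz":0,"grip":0}]}}

```text
time: 7.75
eef_pos: [0.6167, 0.1642, 0.1377]
tcp_rot: [0.015, 0.866, -0.009, 0.499]
wrist_force: [-3.0, 0.1, -7.6]
grip_width: 0.0491
grip_force: 63.5
```

```bash
python3 - <<'E'
from h import *
go([.6179,.1646,.1405],178,-60)
E
```

```text
t 7.75 pos [0.6167 0.1642 0.1377] q [ 0.43  0.39 -0.83 -0.64 -0.4   0.25] F [-3.   0.1 -7.6] w 0.0491 gf 63.5
turn units (tool) [-0.01 -0.03  0.02] shift units now-axes [-0.15  0.02 -0.02] shift in goal-axes [-0.15  0.02 -0.02]
```

Request:
{"fn": "jog_arm", "kwargs": {"series": [{"x":-0.1,"y":0,"z":-0.06,"rx":0,"ry":0,"rz":0,"grip":0},{"x":0,"y":0,"z":0,"rx":0,"ry":0,"rz":0,"grip":0}]}}

```text
time: 7.92
eef_pos: [0.6158, 0.164, 0.1384]
tcp_rot: [0.014, 0.867, -0.01, 0.497]
wrist_force: [-1.9, 0.7, -14.3]
grip_width: 0.0492
grip_force: 63.7
```

Request:
{"fn": "jog_arm", "kwargs": {"series": [{"x":0.12,"y":0,"z":-0.22,"rx":0,"ry":0,"rz":0,"grip":0},{"x":0.12,"y":0,"z":-0.22,"rx":0,"ry":0,"rz":0,"grip":0},{"x":0.12,"y":0,"z":-0.22,"rx":0,"ry":0,"rz":0,"grip":0}]}}

```text
time: 8.17
eef_pos: [0.603, 0.1648, 0.1426]
tcp_rot: [0.016, 0.865, -0.009, 0.501]
wrist_force: [-0.1, -1.2, -8.9]
grip_width: 0.049
grip_force: 64.3
```

Request:
{"fn": "jog_arm", "kwargs": {"series": [{"x":0.15,"y":0,"z":-0.3,"rx":0,"ry":0,"rz":0,"grip":0},{"x":0.15,"y":0,"z":-0.3,"rx":0,"ry":0,"rz":0,"grip":0},{"x":0.2,"y":0,"z":-0.35,"rx":0,"ry":0,"rz":0,"grip":0},{"x":0.4,"y":0,"z":-0.7,"rx":0,"ry":0,"rz":0,"grip":0},{"x":0.4,"y":0,"z":-0.7,"rx":0,"ry":0,"rz":0,"grip":0},{"x":0.4,"y":0,"z":-0.7,"rx":0,"ry":0,"rz":0,"grip":0},{"x":0,"y":0,"z":0,"rx":0,"ry":0,"rz":0,"grip":0}]}}

```text
time: 8.75
eef_pos: [0.5312, 0.1676, 0.1441]
tcp_rot: [0.015, 0.865, -0.008, 0.501]
wrist_force: [0.2, -0.3, -4.6]
grip_width: 0.049
grip_force: 65.0
```

```bash
python3 - <<'E'
from h import *
go([.6179,.1646,.1405],178,-60)
from cell import r
for n,b in(("scene",(150,150,110,110)),("top",(150,140,110,110))):
    s=r.snapshot(n);c=s["color"][:,:,::-1];x,y,w,h=b
    cv2.imwrite(f"pics/{n}_a.png",c)
    globals()[n]=cv2.resize(c[y:y+h,x:x+w],(400,400),interpolation=cv2.INTER_CUBIC)
cv2.imwrite("pics/held1.png",np.hstack([scene,top]))
E
```

```text
t 8.75 pos [0.5312 0.1676 0.1441] q [ 0.55  0.29 -1.   -0.69 -0.49  0.31] F [ 0.2 -0.3 -4.6] w 0.049 gf 65.0
turn units (tool) [0.01 0.03 0.  ] shift units now-axes [-2.   -0.    3.85] shift in goal-axes [-2.01  0.    3.85]
```

View pics/held1.png

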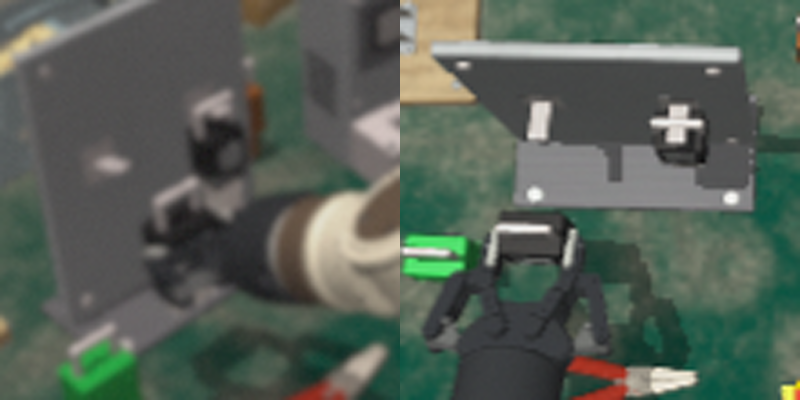

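```bash
cat >> h.py <<'E'
def bar(cam,img,c,w=11,h=7,thr=150,tall=False):
    "fit line to bright bar pixels near c; returns end points (px)"
    x0,y0=int(c[0]),int(c[1]);m=img[y0-h:y0+h+1,x0-w:x0+w+1].min(2).astype(float)
    k,l,st,_=cv2.connectedComponentsWithStats((m>thr).astype(np.uint8));i=1+np.argmax(st[1:,4])
    p=np.argwhere(l==i)[:,::-1]+[x0-w,y0-h];wt=m[l==i]-thr/2
    mu=(p*wt[:,None]).sum(0)/wt.sum();d=np.linalg.svd((p-mu)*np.sqrt(wt)[:,None])[2][0] if len(p)<900 else None
    if d[0]<0:d=-d
    t=(p-mu)@d;return mu+d*(t.min()-.5),mu+d*(t.max()+.5),len(p)
E
python3 - <<'E'
from h import *
from cell import r
np.set_printoptions(linewidth=250,suppress=True)
t=Cam(r.snapshot("top"));s=Cam(r.snapshot("scene"))
T=cv2.imread("pics/top_a.png");S=cv2.imread("pics/scene_a.png")
print(T.min(2)[196:208,174:198]);
print(S.min(2)[194:212,190:210])
R=pose(178,-60);tcp=np.array([.5312,.1676,.1441]);print("TCP px",t.proj(tcp),s.proj(tcp))
# predicted bar ends if grasp as planned: bar is 51+... above
g=tcp+R.apply([0,0,.006]);y=Rn.from_euler('z',-2,degrees=True).apply([0,1,0])
b=g+[.008,0,.048];e=np.array([b+y*.02,b-y*.02]);print("pred",t.proj(e),s.proj(e))
E
```

```text
[[100  96  92  91  94  93  94 100 109 113 116 117 119 109 112 115 116 116 117 118 119 121 122 122]
 [107 104 101  97  86  91  97  93  88  86  88  87  80  74  74  72  70  73  67  63  64  65  65  65]
 [108 105 102  80  61  62  64  65  61  57  56  56  56  54  52  50  51  51  48  46  46  50  50  49]
 [102 102  94  74  62  62  62  64  63  61  62  62  62  62  62  63  66  64  65  65  54  41  44  47]
 [100 102  93  74  65  64  64  65  64  63  65  65  65  65  65  64  65  65  66  67  51  32  34  67]
 [101 103 107 138 150 147 142 141 139 134 136 118 104  99  93  89  76  67  66  67  50  30  23  43]
 [105 116 186 228 234 235 236 235 235 235 234 233 232 231 229 227 201 119  64  67  49  27  43  50]
 [102 151 174 170 170 170 198 212 214 209 206 209 207 207 204 203 185 114  61  50  36  28  95 179]
 [ 77 168 152  95  94  95  97  95  95  91  89  92  91  90  88  88 100  89  72  48  32  27 116 169]
 [ 83 173 149  76  71  70  67  65  65  67  67  65  67  66  67  65  71  77  75  69  44  46 120 166]
 [ 86 174 150  77  69  70  70  69  70  70  70  71  72  71  70  71  70  71  73  70  46  53 173 160]
 [146 191 1
[... 1073 characters left out ...]
11 116 117]
 [ 82  93 113 127 124 105  87  68  57  49  44  54  75  87  86  80  85 101 114 118]
 [ 83  88 105 112 103  83  65  53  45  41  38  41  61  73  70  61  67  81  97 110]
 [ 82  85  96 104  97  76  53  44  39  32  34  35  43  50  53  47  44  56  73  90]
 [ 75  76  87  99  96  77  56  37  30  28  33  32  38  41  40  38  38  42  49  67]
 [ 64  63  78  95  95  79  54  34  28  28  34  35  38  38  37  37  33  30  34  44]
 [ 53  53  69  91  96  81  54  34  32  33  39  38  39  37  34  35  31  29  28  30]]
TCP px [[186.65908804 210.89633814]] [[202.72495025 216.83729716]]
pred [[175.76594706 203.67943232]
 [190.87722381 204.09097666]] [[192.10017203 205.25168601]
 [203.85576771 198.48951494]]
```

```bash
python3 - <<'E'
from h import *
from cell import r
t=Cam(r.snapshot("top"));s=Cam(r.snapshot("scene"))
print(tri(t,(183.2,202.4),s,(197.7,202.2)))
tcp=np.array([.5312,.1676,.1441]);g=tcp+pose(178,-60).apply([0,0,.006]);print("pred",g+[.008,0,.048],"original offset pred",tcp+np.array([.6334,.1636,.170])-[.6179,.1646,.1281])
for z in(.185,.189,.193):print(t.plane([(183.2,202.4)],z))
E
```

```text
(array([0.5478239 , 0.16757348, 0.18639011]), np.float64(0.0024225113571359237))
pred [0.54439299 0.16741866 0.1891    ] original offset pred [0.5467 0.1666 0.186 ]
[[0.54894426 0.16872936 0.185     ]]
[[0.54836102 0.16784731 0.189     ]]
[[0.54777778 0.16696527 0.193     ]]
```

```bash
python3 - <<'E'
from h import *
go([.5855,-.1575,.155],171.4,-60)
E
```

```text
t 9.05 pos [0.5345 0.1679 0.1444] q [ 0.54  0.29 -1.   -0.69 -0.49  0.31] F [ 0.2  0.7 -3.6] w 0.0492 gf 65.0
turn units (tool) [1.14 0.05 0.64] shift units now-axes [ -2.04 -16.17   2.44] shift in goal-axes [ -2.94 -15.71   4.02]
```

Request:
{"fn": "jog_arm", "kwargs": {"series": [{"x":-0.2,"y":-0.5,"z":0.1,"rx":0.28,"ry":0,"rz":0.16,"grip":0},{"x":-0.2,"y":-0.9,"z":0.1,"rx":0.28,"ry":0,"rz":0.16,"grip":0},{"x":-0.2,"y":-1,"z":0.15,"rx":0.28,"ry":0,"rz":0.16,"grip":0},{"x":-0.2,"y":-1,"z":0.15,"rx":0.28,"ry":0,"rz":0.16,"grip":0},{"x":-0.2,"y":-1,"z":0.2,"rx":0,"ry":0,"rz":0,"grip":0},{"x":-0.2,"y":-1,"z":0.2,"rx":0,"ry":0,"rz":0,"grip":0},{"x":-0.2,"y":-1,"z":0.2,"rx":0,"ry":0,"rz":0,"grip":0},{"x":-0.2,"y":-1,"z":0.2,"rx":0,"ry":0,"rz":0,"grip":0},{"x":-0.2,"y":-1,"z":0.25,"rx":0,"ry":0,"rz":0,"grip":0},{"x":-0.2,"y":-1,"z":0.25,"rx":0,"ry":0,"rz":0,"grip":0}]}}

```text
time: 9.88
eef_pos: [0.5609, -0.0275, 0.1603]
tcp_rot: [0.065, 0.863, -0.038, 0.5]
wrist_force: [1.1, 0.2, -3.6]
grip_width: 0.049
grip_force: 64.9
```

```bash
python3 - <<'E'
from h import *
go([.5855,-.1575,.155],171.4,-60)
E
```

```text
t 9.8833 pos [ 0.5609 -0.0275  0.1603] q [ 0.03  0.23 -1.04 -0.74 -0.15  0.09] F [ 1.1  0.2 -3.6] w 0.049 gf 64.9
turn units (tool) [-0.01  0.03  0.01] shift units now-axes [-0.86 -6.24  2.04] shift in goal-axes [-0.87 -6.24  2.03]
```

Request:
{"fn": "jog_arm", "kwargs": {"series": [{"x":-0.1,"y":-0.9,"z":0.3,"rx":0,"ry":0,"rz":0,"grip":0},{"x":-0.1,"y":-0.9,"z":0.3,"rx":0,"ry":0,"rz":0,"grip":0},{"x":-0.1,"y":-0.9,"z":0.3,"rx":0,"ry":0,"rz":0,"grip":0},{"x":-0.1,"y":-0.9,"z":0.3,"rx":0,"ry":0,"rz":0,"grip":0},{"x":-0.1,"y":-0.9,"z":0.3,"rx":0,"ry":0,"rz":0,"grip":0},{"x":-0.1,"y":-0.9,"z":0.3,"rx":0,"ry":0,"rz":0,"grip":0},{"x":-0.1,"y":-0.5,"z":0.2,"rx":0,"ry":0,"rz":0,"grip":0},{"x":0,"y":0,"z":0,"rx":0,"ry":0,"rz":0,"grip":0},{"x":0,"y":0,"z":0,"rx":0,"ry":0,"rz":0,"grip":0}]}}

```text
time: 10.63
eef_pos: [0.5845, -0.1499, 0.1523]
tcp_rot: [0.065, 0.863, -0.038, 0.499]
wrist_force: [-0.3, 0.2, -3.1]
grip_width: 0.049
grip_force: 64.8
```

```bash
python3 - <<'E'
from h import *
from cell import r
go([.5855,-.1575,.155],171.4,-60)
for n,b in(("scene",(225,120,80,80)),("top",(270,150,80,80))):
    s=r.snapshot(n);c=s["color"][:,:,::-1];x,y,w,h=b
    cv2.imwrite(f"pics/{n}_b.png",c)
    globals()[n]=cv2.resize(c[y:y+h,x:x+w],(400,400),interpolation=cv2.INTER_CUBIC)
cv2.imwrite("pics/hover1.png",np.hstack([scene,top]))
go([.5855,-.1575,.155],171.4,-60)
E
```

```text
t 10.6333 pos [ 0.5845 -0.1499  0.1523] q [-0.32  0.3  -0.95 -0.73  0.14 -0.08] F [-0.3  0.2 -3.1] w 0.049 gf 64.8
turn units (tool) [-0.02  0.02 -0.  ] shift units now-axes [-0.17 -0.37  0.03] shift in goal-axes [-0.17 -0.37  0.02]
t 10.7333 pos [ 0.5841 -0.1483  0.1519] q [-0.31  0.3  -0.95 -0.73  0.14 -0.08] F [ 0.4  0.7 -3. ] w 0.0492 gf 64.8
turn units (tool) [0.01 0.01 0.01] shift units now-axes [-0.2  -0.45  0.04] shift in goal-axes [-0.2  -0.44  0.04]
```

View pics/hover1.png

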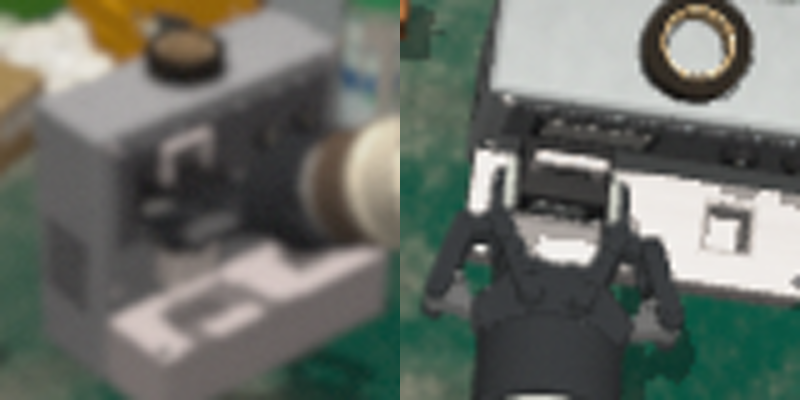

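```bash
python3 - <<'E'
from h import *
from cell import r
np.set_printoptions(linewidth=250,suppress=True)
t=Cam(r.snapshot("top"));s=Cam(r.snapshot("scene"))
T=cv2.imread("pics/top_b.png");S=cv2.imread("pics/scene_b.png")
print("top 294.., 177..");print(T.min(2)[177:190,292:316]);
print("scene 253..,142..");print(S.min(2)[142:156,253:274])
print("tongue scene 250..,165");print(S.min(2)[164:182,250:275])
b=np.array([.5841,-.1495,.152+.042])+.016*np.array([.989,-.149,0]);y=np.array([.149,.989,0])
e=np.array([b+y*.02,b,b-y*.02,b-[0,0,.107],b-[0,0,.107]+y*.018-np.array([.989,-.149,0])*.007,b-[0,0,.107]-y*.018-np.array([.989,-.149,0])*.007]);print("pred",t.proj(e),s.proj(e))
E
```

```text
top 294.., 177..
[[ 61  59  47  50  42  39  43  50  49  44  54  59  59  69  69  69  67  69  69  69  76  76  70  73]
 [ 66  67  44  48  53  53  53  53  52  48  57  48  46  43  51  49  47  55  58  60  69  69  69  70]
 [ 65  61  37  50  54  56  49  54  53  54  54  51  53  51  52  50  49  55  50  45  44  54  53  48]
 [108  62  30  51  57 138 189 194 156 137 105  77  61  54  53  55  53  52  52  53  48  60  60  55]
 [176  99  41  55  69 172 220 225 227 227 224 221 206 198 203 156 133 100  73  57  47  64  69  67]
 [201 118  53  57  87 106 130 141 155 193 202 201 203 220 227 227 225 222 214 140  63  65  69  69]
 [196 108  47  58  88  85  71  63  64  88  92  94 102 127 144 158 188 200 202 153  73  82  72  69]
 [197 105  50  59  67  69  61  57  55  44  39  41  42  52  60  67  99 106 112  84 116 153 146 144]
 [200 103  52  59  63  61  61  58  60  56  55  57  57  54  55  42  68  82  70  45 103 194 220 222]
 [179  90  56  61  61  61  61  60  61  61  61  59  59  56  56  56  60  66  58  53 122 166 148 198]
 [173  88  60  63  62  62  60  62  61  61  61  61  58  61  59  59  59  60  58  50 179 168  96
[... 2974 characters left out ...]
26 122 119 120 123 121 123 126 132]
 [ 87  88  93 104 120 138 148 156 160 160 157 152 146 134 124 115 112 112 113 116 120 123 123 126 129]
 [ 96 106 119 138 155 167 174 172 163 149 137 128 122 113 104 103 102 102 106 113 120 128 135 141 147]
 [124 142 157 170 180 184 180 168 150 131 118 112 106 102 102  98  97 101 105 115 131 148 159 167 171]]
pred [[296.82157217 180.80556898]
 [304.33857166 181.85823115]
 [311.85862278 182.91218721]
 [299.88412015 189.14476657]
 [293.50484263 190.61473143]
 [305.67208892 192.32409945]] [[256.89500768 149.65401083]
 [261.65237409 147.63896988]
 [266.32970669 145.65850764]
 [261.41857072 174.77112077]
 [258.6695858  177.60810294]
 [266.75868327 173.76801588]]
```

Request:
{"fn": "jog_arm", "kwargs": {"series": [{"x":0.0,"y":-0.22,"z":0,"rx":0,"ry":0,"rz":0,"grip":0},{"x":0.0,"y":-0.22,"z":0,"rx":0,"ry":0,"rz":0,"grip":0},{"x":0.43,"y":0,"z":0.25,"rx":0,"ry":0,"rz":0,"grip":0},{"x":0.43,"y":0,"z":0.25,"rx":0,"ry":0,"rz":0,"grip":0},{"x":0,"y":0,"z":0,"rx":0,"ry":0,"rz":0,"grip":0},{"x":0,"y":0,"z":0,"rx":0,"ry":0,"rz":0,"grip":0}]}}

```text
time: 11.33
eef_pos: [0.5828, -0.1568, 0.1315]
tcp_rot: [0.064, 0.864, -0.037, 0.499]
wrist_force: [0.2, 0.7, -4.0]
grip_width: 0.0491
grip_force: 64.7
```

```bash
python3 - <<'E'
from h import *
go([.5850,-.158,.13],171.4,-60)
E
```

```text
t 11.3333 pos [ 0.5828 -0.1568  0.1315] q [-0.34  0.37 -0.97 -0.8   0.16 -0.1 ] F [ 0.2  0.7 -4. ] w 0.0491 gf 64.7
turn units (tool) [0.02 0.   0.01] shift units now-axes [ 0.01 -0.04  0.14] shift in goal-axes [ 0.01 -0.04  0.14]
```

Request:
{"fn": "jog_arm", "kwargs": {"series": [{"x":-0.05,"y":-0.05,"z":0.09,"rx":0,"ry":0,"rz":0,"grip":0},{"x":0.2,"y":0,"z":0.12,"rx":0,"ry":0,"rz":0,"grip":0},{"x":0.2,"y":0,"z":0.12,"rx":0,"ry":0,"rz":0,"grip":0},{"x":0.2,"y":0,"z":0.12,"rx":0,"ry":0,"rz":0,"grip":0},{"x":0,"y":0,"z":0,"rx":0,"ry":0,"rz":0,"grip":0}]}}

```text
time: 11.75
eef_pos: [0.5855, -0.1583, 0.1177]
tcp_rot: [0.064, 0.863, -0.037, 0.499]
wrist_force: [2.3, -1.2, -3.9]
grip_width: 0.0491
grip_force: 64.5
```

Request:
{"fn": "jog_arm", "kwargs": {"series": [{"x":0.15,"y":0,"z":0.09,"rx":0,"ry":0,"rz":0,"grip":0},{"x":0.15,"y":0,"z":0.09,"rx":0,"ry":0,"rz":0,"grip":0},{"x":0.15,"y":0,"z":0.09,"rx":0,"ry":0,"rz":0,"grip":0},{"x":0,"y":0,"z":0,"rx":0,"ry":0,"rz":0,"grip":0}]}}

```text
time: 12.08
eef_pos: [0.587, -0.1587, 0.1087]
tcp_rot: [0.064, 0.862, -0.037, 0.501]
wrist_force: [5.2, -1.1, -2.8]
grip_width: 0.049
grip_force: 64.4
```

Request:
{"fn": "jog_arm", "kwargs": {"series": [{"x":0.16,"y":0,"z":0.16,"rx":0,"ry":0,"rz":0,"grip":0},{"x":0.2,"y":0,"z":0.12,"rx":0,"ry":0,"rz":0,"grip":0},{"x":0.2,"y":0,"z":0.12,"rx":0,"ry":0,"rz":0,"grip":0},{"x":0,"y":0,"z":0,"rx":0,"ry":0,"rz":0,"grip":0}]}}

```text
time: 12.42
eef_pos: [0.5872, -0.1586, 0.0931]
tcp_rot: [0.064, 0.863, -0.037, 0.499]
wrist_force: [6.5, -0.6, -5.5]
grip_width: 0.0487
grip_force: 64.2
```

Request:
{"fn": "jog_arm", "kwargs": {"series": [{"x":0.1,"y":0,"z":0.1,"rx":0,"ry":0,"rz":0,"grip":0},{"x":0.13,"y":0,"z":0.08,"rx":0,"ry":0,"rz":0,"grip":0},{"x":0.13,"y":0,"z":0.08,"rx":0,"ry":0,"rz":0,"grip":0},{"x":0,"y":0,"z":0,"rx":0,"ry":0,"rz":0,"grip":0}]}}

```text
time: 12.75
eef_pos: [0.5886, -0.1587, 0.0869]
tcp_rot: [0.063, 0.862, -0.037, 0.501]
wrist_force: [-0.8, 1.6, 5.0]
grip_width: 0.0492
grip_force: 65.5
```

Request:
{"fn": "jog_arm", "kwargs": {"series": [{"x":0.1,"y":0,"z":0.06,"rx":0,"ry":0,"rz":0,"grip":0},{"x":0.1,"y":0,"z":0.06,"rx":0,"ry":0,"rz":0,"grip":0},{"x":0,"y":0,"z":0,"rx":0,"ry":0,"rz":0,"grip":0}]}}

```text
time: 13.0
eef_pos: [0.5889, -0.1587, 0.0866]
tcp_rot: [0.062, 0.86, -0.038, 0.505]
wrist_force: [-20.2, 4.6, 27.4]
grip_width: 0.0491
grip_force: 68.4
```

```bash
python3 - <<'E'
from h import *
from cell import r
go([.5850,-.158,.086],171.4,-60)
for n in("scene","top"): cv2.imwrite(f"pics/{n}_c.png",r.snapshot(n)["color"][:,:,::-1])
t=Cam(r.snapshot("top"));s=Cam(r.snapshot("scene"))
T=cv2.imread("pics/top_c.png");S=cv2.imread("pics/scene_c.png")
b=np.array([.6013,-.1599,.128]);y=np.array([.149,.989,0]);e=np.array([b+y*.02,b,b-y*.02]);p=t.proj(e);q=s.proj(e);print(p,q)
np.set_printoptions(linewidth=250)
i,j=q[1].astype(int);print(i-11,j-8);print(S.min(2)[j-8:j+9,i-11:i+11])
i,j=p[1].astype(int);print(i-11,j-6);print(T.min(2)[j-6:j+7,i-11:i+11])
E
```

```text
t 13.0 pos [ 0.5889 -0.1587  0.0866] q [-0.34  0.54 -0.98 -1.01  0.17 -0.1 ] F [-20.2   4.6  27.4] w 0.0491 gf 68.4
turn units (tool) [0.02 0.17 0.05] shift units now-axes [ 0.12  0.01 -0.16] shift in goal-axes [ 0.12  0.   -0.16]
[[297.27918312 185.05007642]
 [304.30326584 186.03506165]
 [311.32998082 187.02104129]] [[258.19429382 165.65015647]
 [262.77483949 163.57476309]
 [267.28117353 161.53329292]]
251 155
[[ 49  46  56  67  78  82  84  83  82  81  81  82  82  80  80  72  57  51  52  53  56  56]
 [ 47  49  55  71  79  83  82  83  81  81  78  82  82  79  77  68  54  50  52  55  55  56]
 [ 48  46  54  68  80  84  84  83  84  82  80  80  76  75  70  61  52  50  54  53  54  57]
 [ 48  45  53  70  80  82  83  82  78  78  76  70  67  62  57  53  51  52  52  55  58  59]
 [ 47  45  52  68  78  82  80  81  76  72  67  61  56  52  54  61  56  58  57  59  65  69]
 [ 47  45  54  67  77  77  74  71  65  61  57  60  61  72  83  86  79  67  66  68  72  79]
 [ 50  41  51  63  71  68  63  59  58  60  72  89 100 107 118 117 102  81  76  74  80  80]
 [ 49  42  46  54  55  56  56  61  71  89 108 12
[... 1354 characters left out ...]
4 157 196 205 201 219 223 225 228 227 224 212 138  98 214 223]
 [193 122  56  61  86  86  72  67  89  95  96 110 122 142 156 197 207 204 155 102 143 225]
 [194 123  58  61  66  67  60  59  44  40  43  45  49  59  67 100 107 111  85 143 184 227]
 [197 119  62  64  63  63  63  63  60  58  58  59  56  57  57  67  73  73  49 109 185 228]
 [197 108  58  64  65  65  64  62  63  62  64  61  61  62  61  61  61  60  54 179 174 132]
 [197 105  59  67  68  69  66  64  65  64  63  64  62  62  62  61  61  60  52 189 173  91]
 [175  92  39  40  46  49  50  57  61  62  64  66  65  62  62  59  60  60  45 190 173  92]
 [176  87  26  26  49  47  48  35  32  36  38  46  48  51  55  58  61  65  61 190 147  81]]
```

Request:
{"fn": "jog_arm", "kwargs": {"series": [{"x":0,"y":0,"z":-0.12,"rx":0,"ry":0,"rz":0,"grip":0},{"x":0,"y":0,"z":0,"rx":0,"ry":0,"rz":0,"grip":0}]}}

```text
time: 13.37
eef_pos: [0.5879, -0.1588, 0.0866]
tcp_rot: [0.063, 0.861, -0.038, 0.504]
wrist_force: [-6.4, 2.2, 14.3]
grip_width: 0.049
grip_force: 66.5
```

Request:
{"fn": "jog_arm", "kwargs": {"series": [{"x":0,"y":0,"z":0,"rx":0,"ry":0,"rz":0,"grip":1},{"x":0,"y":0,"z":0,"rx":0,"ry":0,"rz":0,"grip":1},{"x":0,"y":0,"z":0,"rx":0,"ry":0,"rz":0,"grip":1},{"x":0,"y":0,"z":0,"rx":0,"ry":0,"rz":0,"grip":1},{"x":0,"y":0,"z":0,"rx":0,"ry":0,"rz":0,"grip":1},{"x":0,"y":0,"z":0,"rx":0,"ry":0,"rz":0,"grip":1},{"x":0,"y":0,"z":0,"rx":0,"ry":0,"rz":0,"grip":1}]}}

```text
time: 13.95
eef_pos: [0.5857, -0.1583, 0.0815]
tcp_rot: [0.064, 0.863, -0.037, 0.499]
wrist_force: [0.3, -0.1, -0.4]
grip_width: 0.0854
grip_force: 0.0
```

```bash
python3 - <<'E'
from h import *
from cell import r
go([.5850,-.158,.086],171.4,-60)
T=r.snapshot("top")["color"];t=Cam(r.snapshot("top"))
np.set_printoptions(linewidth=250);print(T.min(2)[180:193,293:315])
E
```

```text
t 13.95 pos [ 0.5857 -0.1583  0.0815] q [-0.34  0.55 -0.98 -1.    0.17 -0.1 ] F [ 0.3 -0.1 -0.4] w 0.0854 gf 0.0
turn units (tool) [0.02 0.02 0.01] shift units now-axes [-0.18  0.01 -0.15] shift in goal-axes [-0.18  0.01 -0.15]
[[ 78  68  68  67  67  68  67  67  67  67  68  68  68  67  66  67  65  68  64  65  63  61]
 [222 222 136  66  53  51  48  51  57  59  67  67  67  67  67  69  67  68  67  68  67  67]
 [233 232 139  63  58  57  58  58  59  55  57  56  55  52  51  58  57  57  67  67  67  68]
 [235 205 100  58  60  57  60  59  58  57  57  57  58  58  56  55  57  54  60  55  84  72]
 [233 150  56  59  55 206 204 158 132 101  77  64  59  59  56  57  58  57  58  79 138 145]
 [232 127  37  60  74 213 225 229 226 226 223 213 204 202 158 139 107  79  61 122 216 223]
 [232 124  41  63  86 121 140 152 159 193 197 201 219 222 227 229 227 226 143 102 223 231]
 [228 119  45  63  79  83  67  64  68  88  88  95 110 121 146 162 200 210 130 118 170 226]
 [210 101  50  65  68  67  62  46  42  42  42  43  44  50  61  81 107 110  70 117 156 226]
 [181  79  56  64  67  66  66  63  61  62  62  62  60  61  60  65  66  52  41 143 219 229]
 [168  69  60  67  68  66  66  66  65  66  64  64  63  61  62  63  63  59  50 149 225 231]
 [159  65  58  67  69  69  71  67  67  66  66  64  65  64  63  63  63  63  68 151 227 232]
 [143  47  32  36  39  40  48  48  53  59  61  65  67  68  67  65  62  65  69 152 228 233]]
```

Request:
{"fn": "jog_arm", "kwargs": {"series": [{"x":-0.5,"y":0,"z":-0.3,"rx":0,"ry":0,"rz":0,"grip":1},{"x":-0.7,"y":0,"z":-0.42,"rx":0,"ry":0,"rz":0,"grip":1},{"x":-0.8,"y":0,"z":-0.45,"rx":0,"ry":0,"rz":0,"grip":1},{"x":-0.8,"y":0,"z":-0.45,"rx":0,"ry":0,"rz":0,"grip":1},{"x":-0.8,"y":0,"z":-0.45,"rx":0,"ry":0,"rz":0,"grip":1},{"x":0,"y":0,"z":0,"rx":0,"ry":0,"rz":0,"grip":1}]}}

```text
time: 14.55
eef_pos: [0.5877, -0.1589, 0.1699]
tcp_rot: [0.063, 0.861, -0.038, 0.503]
wrist_force: [0.3, -1.5, 0.9]
grip_width: 0.0855
grip_force: 0.0
```

```bash
python3 - <<'E'
from h import *
go([.559,.0613,.165],178,-60)
E
```

```text
t 14.55 pos [ 0.5877 -0.1589  0.1699] q [-0.34  0.26 -0.93 -0.67  0.17 -0.1 ] F [ 0.3 -1.5  0.9] w 0.0855 gf 0.0
turn units (tool) [-1.13  0.11 -0.62] shift units now-axes [ 1.69 10.68 -2.54] shift in goal-axes [ 1.12 10.95 -1.45]
```

Request:
{"fn": "jog_arm", "kwargs": {"series": [{"x":0.05,"y":0.7,"z":0,"rx":0,"ry":0,"rz":0,"grip":1},{"x":0.05,"y":0.9,"z":-0.1,"rx":0,"ry":0,"rz":0,"grip":1},{"x":0.1,"y":0.95,"z":-0.15,"rx":-0.28,"ry":0,"rz":-0.15,"grip":1},{"x":0.1,"y":0.95,"z":-0.15,"rx":-0.28,"ry":0,"rz":-0.15,"grip":1},{"x":0.1,"y":0.95,"z":-0.15,"rx":-0.28,"ry":0,"rz":-0.15,"grip":1},{"x":0.1,"y":0.95,"z":-0.15,"rx":-0.28,"ry":0,"rz":-0.15,"grip":1},{"x":0.1,"y":0.95,"z":-0.15,"rx":0,"ry":0,"rz":0,"grip":1},{"x":0.1,"y":0.95,"z":-0.15,"rx":0,"ry":0,"rz":0,"grip":1},{"x":0.1,"y":0.95,"z":-0.15,"rx":0,"ry":0,"rz":0,"grip":1},{"x":0.1,"y":0.95,"z":-0.15,"rx":0,"ry":0,"rz":0,"grip":1}]}}

```text
time: 15.38
eef_pos: [0.5694, 0.028, 0.1616]
tcp_rot: [0.017, 0.866, -0.008, 0.5]
wrist_force: [0.8, -0.4, 0.7]
grip_width: 0.0851
grip_force: 0.0
```

```bash
python3 - <<'E'
from h import *
go([.559,.0613,.156],178,-60)
E
```

```text
t 15.3833 pos [0.5694 0.028  0.1616] q [ 0.11  0.23 -1.02 -0.73 -0.13  0.08] F [ 0.8 -0.4  0.7] w 0.0851 gf 0.0
turn units (tool) [-0.01  0.01 -0.04] shift units now-axes [ 0.53  1.64 -0.36] shift in goal-axes [ 0.53  1.65 -0.36]
```

Request:
{"fn": "jog_arm", "kwargs": {"series": [{"x":0.2,"y":0.6,"z":-0.1,"rx":0,"ry":0,"rz":0,"grip":1},{"x":0.2,"y":0.6,"z":-0.1,"rx":0,"ry":0,"rz":0,"grip":1},{"x":0.13,"y":0.4,"z":-0.1,"rx":0,"ry":0,"rz":0,"grip":1},{"x":0,"y":0,"z":0,"rx":0,"ry":0,"rz":0,"grip":1},{"x":0,"y":0,"z":0,"rx":0,"ry":0,"rz":0,"grip":1}]}}

```text
time: 15.8
eef_pos: [0.5604, 0.06, 0.1556]
tcp_rot: [0.016, 0.866, -0.008, 0.5]
wrist_force: [-0.1, -0.2, 0.5]
grip_width: 0.0856
grip_force: 0.0
```

```bash
python3 - <<'E'
from h import *
go([.6125,.0595,.126],178,-60)
E
```

```text
t 15.8 pos [0.5604 0.06   0.1556] q [ 0.21  0.25 -1.04 -0.75 -0.21  0.13] F [-0.1 -0.2  0.5] w 0.0856 gf 0.0
turn units (tool) [ 0.    0.01 -0.03] shift units now-axes [-0.02  0.06  3.  ] shift in goal-axes [-0.02  0.06  3.  ]
```

Request:
{"fn": "jog_arm", "kwargs": {"series": [{"x":0,"y":0.03,"z":0.8,"rx":0,"ry":0,"rz":0,"grip":1},{"x":0,"y":0.03,"z":0.8,"rx":0,"ry":0,"rz":0,"grip":1},{"x":0,"y":0,"z":0.8,"rx":0,"ry":0,"rz":0,"grip":1},{"x":-0.02,"y":0,"z":0.6,"rx":0,"ry":0,"rz":0,"grip":1},{"x":0,"y":0,"z":0,"rx":0,"ry":0,"rz":0,"grip":1},{"x":0,"y":0,"z":0,"rx":0,"ry":0,"rz":0,"grip":1}]}}

```text
time: 16.3
eef_pos: [0.6131, 0.058, 0.1263]
tcp_rot: [0.017, 0.866, -0.009, 0.5]
wrist_force: [-0.4, -0.8, -0.0]
grip_width: 0.0854
grip_force: 0.0
```

Request:
{"fn": "jog_arm", "kwargs": {"series": [{"x":0,"y":0,"z":0,"rx":0,"ry":0,"rz":0,"grip":0},{"x":0,"y":0,"z":0,"rx":0,"ry":0,"rz":0,"grip":0},{"x":0,"y":0,"z":0,"rx":0,"ry":0,"rz":0,"grip":0},{"x":0,"y":0,"z":0,"rx":0,"ry":0,"rz":0,"grip":0},{"x":0,"y":0,"z":0,"rx":0,"ry":0,"rz":0,"grip":0},{"x":0,"y":0,"z":0,"rx":0,"ry":0,"rz":0,"grip":0},{"x":0,"y":0,"z":0,"rx":0,"ry":0,"rz":0,"grip":0},{"x":0,"y":0,"z":0,"rx":0,"ry":0,"rz":0,"grip":0},{"x":0,"y":0,"z":0,"rx":0,"ry":0,"rz":0,"grip":0},{"x":0,"y":0,"z":0,"rx":0,"ry":0,"rz":0,"grip":0}]}}

```text
time: 17.13
eef_pos: [0.6131, 0.0591, 0.1271]
tcp_rot: [0.017, 0.865, -0.008, 0.501]
wrist_force: [-1.0, 0.3, 1.6]
grip_width: 0.0372
grip_force: 65.4
```

Request:
{"fn": "jog_arm", "kwargs": {"series": [{"x":-0.12,"y":0,"z":-0.07,"rx":0,"ry":0,"rz":0,"grip":0},{"x":-0.12,"y":0,"z":-0.07,"rx":0,"ry":0,"rz":0,"grip":0},{"x":-0.12,"y":0,"z":-0.07,"rx":0,"ry":0,"rz":0,"grip":0},{"x":-0.12,"y":0,"z":-0.07,"rx":0,"ry":0,"rz":0,"grip":0},{"x":0,"y":0,"z":0,"rx":0,"ry":0,"rz":0,"grip":0},{"x":0,"y":0,"z":0,"rx":0,"ry":0,"rz":0,"grip":0}]}}

```text
time: 17.63
eef_pos: [0.6118, 0.0589, 0.1367]
tcp_rot: [0.017, 0.866, -0.008, 0.499]
wrist_force: [-2.4, -0.1, -6.7]
grip_width: 0.0367
grip_force: 65.1
```

Raised 10 mm. Next I'll draw it forward, rising slightly along the peg's slope.

Request:
{"fn": "jog_arm", "kwargs": {"series": [{"x":0.07,"y":0,"z":-0.2,"rx":0,"ry":0,"rz":0,"grip":0},{"x":0.07,"y":0,"z":-0.24,"rx":0,"ry":0,"rz":0,"grip":0},{"x":0.09,"y":0,"z":-0.25,"rx":0,"ry":0,"rz":0,"grip":0}]}}

```text
time: 17.88
eef_pos: [0.5985, 0.0595, 0.1412]
tcp_rot: [0.017, 0.865, -0.008, 0.501]
wrist_force: [0.0, 0.4, -4.6]
grip_width: 0.0369
grip_force: 64.9
```

Request:
{"fn": "jog_arm", "kwargs": {"series": [{"x":0.12,"y":0,"z":-0.25,"rx":0,"ry":0,"rz":0,"grip":0},{"x":0.15,"y":0,"z":-0.3,"rx":0,"ry":0,"rz":0,"grip":0},{"x":0.2,"y":0,"z":-0.4,"rx":0,"ry":0,"rz":0,"grip":0},{"x":0.2,"y":0,"z":-0.4,"rx":0,"ry":0,"rz":0,"grip":0},{"x":0,"y":0,"z":0,"rx":0,"ry":0,"rz":0,"grip":0},{"x":0,"y":0,"z":0,"rx":0,"ry":0,"rz":0,"grip":0}]}}

```text
time: 18.38
eef_pos: [0.5679, 0.0607, 0.1427]
tcp_rot: [0.017, 0.865, -0.008, 0.501]
wrist_force: [0.2, 0.5, -4.2]
grip_width: 0.0366
grip_force: 65.3
```

```bash
python3 - <<'E'
from h import *
from cell import r
go([.5685,-.26,.165],171.4,-60)
np.set_printoptions(linewidth=250)
t=Cam(r.snapshot("top"));T=r.snapshot("top")["color"]
st=r.get_state();e=st["eef_pos"]+np.array([.016,0,.042]);p=t.proj(e)[0];print(p);i,j=p.astype(int)
print(i-11,j-7);print(T.min(2)[j-7:j+7,i-11:i+12])
E
```

```text
t 18.3833 pos [0.5679 0.0607 0.1427] q [ 0.21  0.3  -1.03 -0.8  -0.21  0.13] F [ 0.2  0.5 -4.2] w 0.0366 gf 65.3
turn units (tool) [1.14 0.02 0.62] shift units now-axes [ -1.31 -16.02  -0.04] shift in goal-axes [ -2.18 -15.85   1.54]
[224.03427333 188.64010201]
213 181
[[132 133 133 133 133 133 132 133 133 134 129 127 127 127 127 127 127 127 127 126 127 127 127]
 [131 132 133 133 133 132 132 133 133 133 132 133 133 133 133 132 133 134 134 134 135 133 132]
 [135 134 134 135 135 134 133 135 134 134 135 136 134 135 134 134 134 135 135 134 133 134 134]
 [135 136 137 136 135 119 102  86  82  82  82  81  81  80  79  92  95  94 110 130 134 132 133]
 [133 135 134 133 133 101  71  59  59  60  60  61  61  62  62  66  66  66  68  85 125 133 133]
 [133 135 135 135 136  98  66  58  59  60  60  60  61  61  60  62  61  62  56  55 121 133 133]
 [136 134 136 136 175 196 197 193 191 200 198 199 164 149 149 148 146 145  91  40 144 140 134]
 [134 135 134 135 197 221 225 225 226 228 230 234 234 234 235 235 234 232 188  90  80 124 133]
 [135 135 136 148 161 143 135 143 142 144 149 153 156 158 160 162 164 195 139  69  92 191 147]
 [137 137 113 132 186 126  87  70  58  58  61  62  64  65  65  67  68 102  91  63 121 149 129]
 [136 114  80  97 187 131  79  68  64  63  63  46  38  40  38  40  40  52  63  48 123 126  93]
 [135  99  66 120 191 127  74  68  68  69  68  65  64  64  64  64  64  64  52  37 123 119  71]
 [137  90  63 151 196 127  73  70  68  70  68  68  68  68  68  67  68  68  52  49 178 168  96]
 [139  84  55 153 198 117  69  69  69  70  69  69  69  68  69  68  67  71  52  56 187 156 116]]
```

Request:
{"fn": "jog_arm", "kwargs": {"series": [{"x":-0.5,"y":-0.1,"z":-0.28,"rx":0,"ry":0,"rz":0,"grip":0},{"x":-0.8,"y":-0.4,"z":-0.45,"rx":0,"ry":0,"rz":0,"grip":0},{"x":-0.8,"y":-0.8,"z":-0.45,"rx":0,"ry":0,"rz":0,"grip":0},{"x":-0.8,"y":-0.9,"z":-0.45,"rx":0.28,"ry":0,"rz":0.16,"grip":0},{"x":-0.3,"y":-0.9,"z":-0.15,"rx":0.28,"ry":0,"rz":0.16,"grip":0},{"x":0,"y":-0.95,"z":0,"rx":0.28,"ry":0,"rz":0.16,"grip":0},{"x":0,"y":-0.95,"z":0,"rx":0.28,"ry":0,"rz":0.16,"grip":0},{"x":0,"y":-0.95,"z":0,"rx":0,"ry":0,"rz":0,"grip":0},{"x":0,"y":-0.5,"z":0,"rx":0,"ry":0,"rz":0,"grip":0}]}}

```text
time: 19.23
eef_pos: [0.5584, -0.0696, 0.216]
tcp_rot: [0.066, 0.863, -0.037, 0.5]
wrist_force: [-0.4, 1.0, -2.9]
grip_width: 0.0372
grip_force: 65.2
```

```bash
python3 - <<'E'
from h import *
go([.569,-.2593,.21],171.4,-60)
E
```

```text
t 19.2333 pos [ 0.5584 -0.0696  0.216 ] q [-0.1   0.04 -0.97 -0.49 -0.04  0.03] F [-0.4  1.  -2.9] w 0.0372 gf 65.2
turn units (tool) [-0.    0.03 -0.03] shift units now-axes [-0.73 -9.3   1.84] shift in goal-axes [-0.71 -9.3   1.83]
```

Request:
{"fn": "jog_arm", "kwargs": {"series": [{"x":-0.1,"y":-0.95,"z":0.15,"rx":0,"ry":0,"rz":0,"grip":0},{"x":-0.1,"y":-0.95,"z":0.15,"rx":0,"ry":0,"rz":0,"grip":0},{"x":-0.1,"y":-0.95,"z":0.15,"rx":0,"ry":0,"rz":0,"grip":0},{"x":-0.1,"y":-0.95,"z":0.15,"rx":0,"ry":0,"rz":0,"grip":0},{"x":-0.1,"y":-0.95,"z":0.2,"rx":0,"ry":0,"rz":0,"grip":0},{"x":-0.1,"y":-0.95,"z":0.2,"rx":0,"ry":0,"rz":0,"grip":0},{"x":-0.1,"y":-0.95,"z":0.2,"rx":0,"ry":0,"rz":0,"grip":0},{"x":0,"y":-0.95,"z":0.2,"rx":0,"ry":0,"rz":0,"grip":0},{"x":0,"y":-0.95,"z":0.2,"rx":0,"ry":0,"rz":0,"grip":0},{"x":0,"y":-0.75,"z":0.2,"rx":0,"ry":0,"rz":0,"grip":0}]}}

```text
time: 20.07
eef_pos: [0.5685, -0.2598, 0.2094]
tcp_rot: [0.066, 0.863, -0.037, 0.5]
wrist_force: [-0.3, 0.4, -4.9]
grip_width: 0.0369
grip_force: 65.2
```

Request:
{"fn": "jog_arm", "kwargs": {"series": [{"x":0.5,"y":0,"z":0.3,"rx":0,"ry":0,"rz":0,"grip":0},{"x":0.7,"y":0,"z":0.4,"rx":0,"ry":0,"rz":0,"grip":0},{"x":0.7,"y":0,"z":0.4,"rx":0,"ry":0,"rz":0,"grip":0},{"x":0.4,"y":0,"z":0.23,"rx":0,"ry":0,"rz":0,"grip":0},{"x":0,"y":0,"z":0,"rx":0,"ry":0,"rz":0,"grip":0},{"x":0,"y":0,"z":0,"rx":0,"ry":0,"rz":0,"grip":0}]}}

```text
time: 20.57
eef_pos: [0.5685, -0.2577, 0.1553]
tcp_rot: [0.066, 0.863, -0.036, 0.499]
wrist_force: [0.1, 0.4, -4.1]
grip_width: 0.037
grip_force: 65.1
```

```bash
python3 - <<'E'
from h import *
from cell import r
go([.569,-.2593,.14],171.4,-60)
np.set_printoptions(linewidth=250)
d=r.snapshot("top");T=d["color"];t=Cam(d);d=r.snapshot("scene");S=d["color"];s=Cam(d)
st=r.get_state();e=st["eef_pos"]+.0175*np.array([.989,-.149,0])+[0,0,.042]
for c,I in((t,T),(s,S)):
    p=c.proj(e)[0];i,j=p.astype(int);print(p,i-11,j-7);print(I.min(2)[j-7:j+8,i-11:i+12])
E
```

```text
t 20.5667 pos [ 0.5685 -0.2577  0.1553] q [-0.59  0.32 -0.86 -0.61  0.38 -0.23] F [ 0.1  0.4 -4.1] w 0.037 gf 65.1
turn units (tool) [ 0.02  0.   -0.03] shift units now-axes [ 0.64 -0.08  0.41] shift in goal-axes [ 0.64 -0.07  0.41]
[346.11207243 186.16663037] 335 179
[[ 41  44  41  47  46  42  46  49  45  53  52  60  61  76  56  53  70  70  88  76  99  82  77]
 [ 39  45  47  56  51  43  43  45  48  47  48  46  47  47  49  47  52  51  61  55  66  58  54]
 [ 36  40  49  51  48  41  37  46  48  48  48  42  40  40  45  48  47  41  44  47  47  48  47]
 [ 25  27  32  48  50  41  37  41  43  43  41  33  35  41  46  52  54  47  41  46  48  46  47]
 [ 58  32  29  48  50  49  51  51  51  50  46  53  40  41  45  43  48  44  39  44  47  45  47]
 [ 55  28  34  53  84  71  58  45  52  53  52  53  49  49  50  50  29  28  29  41  48  48  59]
 [ 38  26  38  68 204 222 205 198 196 147 138 121  78  65  46  50  35  43  49  43  47  57  70]
 [ 67  27  60  74 197 202 204 222 224 223 225 225 220 205 200 197 151 142  79  68  68  70  72]
 [ 97  42  87  88 115 102 105 126 145 156 198 203 206 204 223 223 222 2
[... 1356 characters left out ...]
1 133 114  97  86  73  64  69  89]
 [136 126 117 106 100  96  95 105 126 139 139 138 132 126 117 109  99  93  90  81  68  70  81]
 [112 103  97  93  91  90  93 107 134 141 132 117 104  90  87  91  93  92  96  94  89  87  90]
 [ 93  87  85  82  81  81  84  97 117 117 103  85  72  67  75  86  90  93 100 106 112 113 112]
 [ 86  78  75  70  68  70  71  89  99  96  77  62  52  56  69  83  87  90 102 118 128 132 132]
 [ 78  69  64  59  58  56  67  84  96  88  68  49  41  47  59  75  80  87 103 122 135 141 139]
 [ 69  60  57  53  51  52  61  81  94  84  63  45  36  37  51  62  66  75  96 119 133 139 137]
 [ 60  57  56  52  50  48  55  77  90  82  60  41  36  35  42  45  49  59  82 110 125 130 121]]
```

Request:
{"fn": "jog_arm", "kwargs": {"series": [{"x":-0.03,"y":-0.1,"z":0.04,"rx":0,"ry":0,"rz":0,"grip":0},{"x":0.5,"y":0,"z":0.29,"rx":0,"ry":0,"rz":0,"grip":0},{"x":0.5,"y":0,"z":0.29,"rx":0,"ry":0,"rz":0,"grip":0},{"x":0.2,"y":0,"z":0.12,"rx":0,"ry":0,"rz":0,"grip":0},{"x":0.2,"y":0,"z":0.12,"rx":0,"ry":0,"rz":0,"grip":0},{"x":0.1,"y":0,"z":0.06,"rx":0,"ry":0,"rz":0,"grip":0},{"x":0,"y":0,"z":0,"rx":0,"ry":0,"rz":0,"grip":0}]}}

```text
time: 21.25
eef_pos: [0.5697, -0.2596, 0.1214]
tcp_rot: [0.065, 0.863, -0.036, 0.499]
wrist_force: [0.1, 0.5, -2.6]
grip_width: 0.0367
grip_force: 65.2
```

Request:
{"fn": "jog_arm", "kwargs": {"series": [{"x":0.15,"y":0,"z":0.09,"rx":0,"ry":0,"rz":0,"grip":0},{"x":0.15,"y":0,"z":0.09,"rx":0,"ry":0,"rz":0,"grip":0},{"x":0,"y":0,"z":0,"rx":0,"ry":0,"rz":0,"grip":0}]}}

```text
time: 21.5
eef_pos: [0.5702, -0.2598, 0.1146]
tcp_rot: [0.065, 0.863, -0.037, 0.5]
wrist_force: [3.9, -0.3, -4.8]
grip_width: 0.0369
grip_force: 64.8
```

Request:
{"fn": "jog_arm", "kwargs": {"series": [{"x":0.11,"y":0,"z":0.15,"rx":0,"ry":0,"rz":0,"grip":0},{"x":0.15,"y":0,"z":0.09,"rx":0,"ry":0,"rz":0,"grip":0},{"x":0.15,"y":0,"z":0.09,"rx":0,"ry":0,"rz":0,"grip":0},{"x":0,"y":0,"z":0,"rx":0,"ry":0,"rz":0,"grip":0}]}}

```text
time: 21.83
eef_pos: [0.5709, -0.2596, 0.1028]
tcp_rot: [0.066, 0.864, -0.036, 0.499]
wrist_force: [-0.6, 0.7, -3.1]
grip_width: 0.0368
grip_force: 65.1
```

Inside with almost no side force, so I'll continue down.

Request:
{"fn": "jog_arm", "kwargs": {"series": [{"x":0.2,"y":0,"z":0.12,"rx":0,"ry":0,"rz":0,"grip":0},{"x":0.2,"y":0,"z":0.12,"rx":0,"ry":0,"rz":0,"grip":0},{"x":0.15,"y":0,"z":0.09,"rx":0,"ry":0,"rz":0,"grip":0},{"x":0.1,"y":0,"z":0.06,"rx":0,"ry":0,"rz":0,"grip":0},{"x":0,"y":0,"z":0,"rx":0,"ry":0,"rz":0,"grip":0}]}}

```text
time: 22.25
eef_pos: [0.5713, -0.2597, 0.0879]
tcp_rot: [0.066, 0.863, -0.036, 0.499]
wrist_force: [-0.3, 0.3, -3.9]
grip_width: 0.0368
grip_force: 65.1
```

Request:
{"fn": "jog_arm", "kwargs": {"series": [{"x":0.13,"y":0,"z":0.08,"rx":0,"ry":0,"rz":0,"grip":0},{"x":0.13,"y":0,"z":0.08,"rx":0,"ry":0,"rz":0,"grip":0},{"x":0,"y":0,"z":0,"rx":0,"ry":0,"rz":0,"grip":0}]}}

```text
time: 22.5
eef_pos: [0.5721, -0.2599, 0.0858]
tcp_rot: [0.064, 0.862, -0.037, 0.502]
wrist_force: [-13.4, 3.1, 12.8]
grip_width: 0.0372
grip_force: 67.7
```

Request:
{"fn": "jog_arm", "kwargs": {"series": [{"x":0.12,"y":0,"z":0,"rx":0,"ry":0,"rz":0,"grip":0},{"x":0,"y":0,"z":0,"rx":0,"ry":0,"rz":0,"grip":0},{"x":0,"y":0,"z":-0.08,"rx":0,"ry":0,"rz":0,"grip":0},{"x":0,"y":0,"z":0,"rx":0,"ry":0,"rz":0,"grip":0}]}}

```text
time: 22.83
eef_pos: [0.5713, -0.2601, 0.0857]
tcp_rot: [0.064, 0.861, -0.037, 0.503]
wrist_force: [-6.2, 3.0, 10.6]
grip_width: 0.0369
grip_force: 66.6
```

Request:
{"fn": "jog_arm", "kwargs": {"series": [{"x":0,"y":0,"z":0,"rx":0,"ry":0,"rz":0,"grip":1},{"x":0,"y":0,"z":0,"rx":0,"ry":0,"rz":0,"grip":1},{"x":0,"y":0,"z":0,"rx":0,"ry":0,"rz":0,"grip":1},{"x":0,"y":0,"z":0,"rx":0,"ry":0,"rz":0,"grip":1},{"x":0,"y":0,"z":0,"rx":0,"ry":0,"rz":0,"grip":1},{"x":0,"y":0,"z":0,"rx":0,"ry":0,"rz":0,"grip":1},{"x":0,"y":0,"z":0,"rx":0,"ry":0,"rz":0,"grip":1}]}}

```text
time: 23.42
eef_pos: [0.5692, -0.2594, 0.0813]
tcp_rot: [0.065, 0.863, -0.036, 0.499]
wrist_force: [-0.0, 0.3, 0.1]
grip_width: 0.0851
grip_force: 0.0
```

Request:
{"fn": "jog_arm", "kwargs": {"series": [{"x":-0.5,"y":0,"z":-0.3,"rx":0,"ry":0,"rz":0,"grip":1},{"x":-0.7,"y":0,"z":-0.42,"rx":0,"ry":0,"rz":0,"grip":1},{"x":-0.8,"y":0,"z":-0.45,"rx":0,"ry":0,"rz":0,"grip":1},{"x":-0.8,"y":0,"z":-0.45,"rx":0,"ry":0,"rz":0,"grip":1},{"x":-0.8,"y":0,"z":-0.6,"rx":0,"ry":0,"rz":0,"grip":1},{"x":-0.8,"y":0,"z":-0.8,"rx":0,"ry":0,"rz":0,"grip":1},{"x":-0.3,"y":0,"z":-0.9,"rx":0,"ry":0,"rz":0,"grip":1},{"x":-0.3,"y":0,"z":-0.9,"rx":0,"ry":0,"rz":0,"grip":1},{"x":0,"y":0,"z":0,"rx":0,"ry":0,"rz":0,"grip":1},{"x":0,"y":0,"z":0,"rx":0,"ry":0,"rz":0,"grip":1}]}}

```text
time: 24.25
eef_pos: [0.5358, -0.255, 0.2175]
tcp_rot: [0.065, 0.863, -0.037, 0.5]
wrist_force: [-0.1, 0.1, -0.3]
grip_width: 0.0855
grip_force: 0.0
```

```bash
python3 - <<'E'
from h import *
from cell import r
go([.569,-.2593,.14],171.4,-60)
for n,b in(("scene",(225,120,80,80)),("top",(270,150,100,100))):
    s=r.snapshot(n);c=s["color"][:,:,::-1];x,y,w,h=b
    cv2.imwrite(f"pics/{n}_z.png",c);print(Cam(s).proj(np.array([[.6013,-.1599,.128],[.5864,-.2619,.128]])))
    globals()[n]=cv2.resize(c[y:y+h,x:x+w],(400,400),interpolation=cv2.INTER_CUBIC)
cv2.imwrite("pics/final.png",np.hstack([scene,top]))
E
```

```text
t 24.25 pos [ 0.5358 -0.255   0.2175] q [-0.64  0.12 -0.86 -0.4   0.42 -0.26] F [-0.1  0.1 -0.3] w 0.0855 gf 0.0
turn units (tool) [ 0.01  0.04 -0.02] shift units now-axes [2.53 0.03 3.38] shift in goal-axes [2.52 0.04 3.39]
[[262.77483949 163.57476309]
 [285.14564364 153.34941936]]
[[304.30326584 186.03506165]
 [340.54461059 190.96505336]]
```

View pics/final.png

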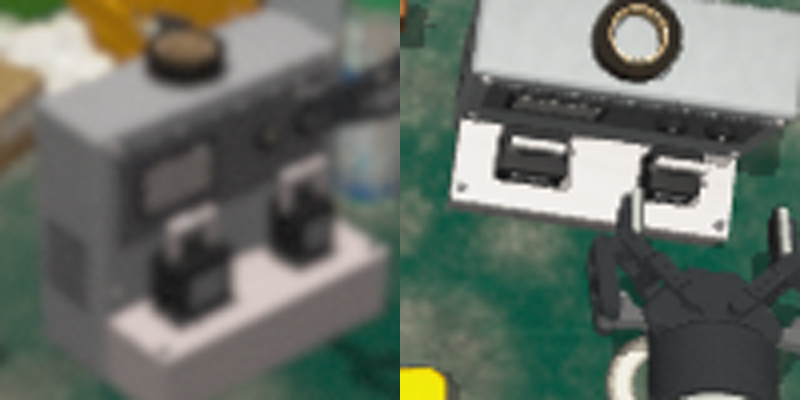

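The final picture shows both housings flat on the block and upright, with bars at scene crop (190,222) and (302,175). Nothing else has moved and the gripper is clear, so I'll hand in.

```bash
python3 -c "
from cell import r
print(r.sign_off())"
```

```text
the job is handed in; nothing more can be done
None
```

Both plugs are in the test box, the wide tongue in the slot and the square tongue in the square hole. Each was pushed down until it stopped at the expected height and then released. I saw no bystander move, and the job was handed in at about 24 s; the sign-off returned no verdict.

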